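# Line up the hot-air nozzles on their stand by outlet size

## Robot

A 6-joint arm with a two-finger parallel gripper is mounted at the origin on a cart in front of the work surface, level with it; the furniture and walls round the work are solid. World frame = base frame: x ahead of the robot, y to its left, z up, the work surface at z = 0. Lengths are in mm, angles in degrees, forces in N, time in s.
With the tool pointing down it reaches from about 300 to 775 mm from the base axis. Payload 14.6 kg.
Tool frame: the origin (TCP) lies between the finger pads; the fingertips stand 25 mm ahead of it and the grasp point (between the pads) lies 6 mm ahead of it; y points along the fingers, x is the direction in which the jaws open and shut, and the axes are right-handed (so a half turn about y gives the same grasp; the last joint's range is limited). The gripper opens to 94 mm and grips with 3 to 60 N. Pads are 16 mm wide; open, the fingers measure 119 mm over their backs; the gripper's body (75 mm by 177 mm) begins 78 mm behind the grasp point.
Start: joints at [63.449, 17.183, 87.147, -0, 75.671, -3.816], TCP at [212.554, 507.257, 230.446] pointing down, gripper open.
Joint ranges: [-173.82, 173.82], [-45.26, 126.66], [13.44, 144.39], [-59.66, 239.66], [0, 175.72], [-146.38, 146.38]. Speed limits (degrees/s): [127.2, 127.2, 147.25, 180, 180, 180].

## Interface

Orientations are given as a 3x3 rotation matrix whose columns are the frame's x, y, z axes.
In Python, from bench import ctrl gives the robot as it stands.
- The arm moves only by the tool carry_out, never from a script. Its argument "deltas" is a list of rows, each a list of 7 numbers: the turn, a rotation vector about the world's x, y, z in units of 6 degrees (1.0 is 6 degrees), then the shift along the world's x, y, z in units of 30 mm (1.0 is 30 mm), then the opening, from 0 (shut) to 1 (fully open). A call has exactly 8 rows; each row shifts and turns the commanded pose from where the row before left it; what a row does not reach is not made up. A row lasts 1/8 s, in which the tool goes at most 62.5 mm and 10.7 degrees, less where a joint would pass 70% of its speed; a pose out of reach is approached as far as the arm can. A call is refused whole if a number of a shift passes 1 or a number of a turn 1, either way. A call with a gripper value outside its range is refused whole. The fingers move at their own pace and stop on an object; the grip force is fixed at half the most. Time passes only in rows, so rows that do not move let the fingers close, or fill a call up. It gives the time, the measured TCP pose, the force and the opening at its end, in the units of the state.
- ctrl.read_state(): the state, without advancing time (a new reading comes with each control period).
- ctrl.grab_frame(name): name is "side" or "top" or "wrist"; returns a dict with "pixels" (384x512x3 uint8, red, green, blue), "K" (3x3 intrinsics, pixels), "R" (3x3) and "t" (3): a world point X has camera coordinates R X + t. Camera axes: x right, y down, z forward; pixel columns grow to the right and rows downward; lengths in mm; the calibration is good to about 2 mm. A picture is of the moment at which its call begins. There is no depth.
- ctrl.sign_off(): hands the job in, once; it reports no verdict.
The state is a dict: "clock": time; "joints": joint angles; "dq": joint speeds; "effort": joint torques, N m; "tool_pos": TCP position; "ee_rot": TCP orientation; "wrist_force": force on the tool from outside, world axes, zero at the start; "moment": the same for the moment, N m; "opening": finger opening in mm.
Only numpy, scipy, OpenCV 4.12 (cv2) and the standard library are available. Lean on these libraries where they do the work, as an engineer would, in place of code of your own. Each camera call takes 0.05 s, during which the arm holds its last target.

## Task

Put the four hot-air nozzles that are strewn about the bench back on the nozzle stand in order of outlet size: each goes collar down over the post whose painted white square is as large as its own square outlet, from the smallest at one end to the largest at the other. Leave each one upright, fully down on the plate and released.

Things in the scene. Friction and masses are not known exactly. Their poses are not given: they have to be found in the camera images.
- nozzle_12: smallest hot-air nozzle: steel, upright, 58 mm high. Round collar below (outside 26 mm, bore 20 mm, 24 mm high, clamp ears to 21 mm along +x), solid neck to 32 mm, then to the top a square hood 12 x 12 mm, its open top the outlet; grip the hood's flat sides. Origin: centre of the underside; z up, x and y square to the hood. 30 to 90 g.
- nozzle_21: second smallest hot-air nozzle: steel, upright, 58 mm high. Round collar below (outside 26 mm, bore 20 mm, 24 mm high, clamp ears to 21 mm along +x), solid neck to 32 mm, then to the top a square hood 21 x 21 mm, its open top the outlet; grip the hood's flat sides. Origin: centre of the underside; z up, x and y square to the hood. 30 to 90 g.
- nozzle_30: second largest hot-air nozzle: steel, upright, 58 mm high. Round collar below (outside 26 mm, bore 20 mm, 24 mm high, clamp ears to 21 mm along +x), solid neck to 32 mm, then to the top a square hood 30 x 30 mm, its open top the outlet; grip the hood's flat sides. Origin: centre of the underside; z up, x and y square to the hood. 30 to 90 g.
- nozzle_40: largest hot-air nozzle: steel, upright, 58 mm high. Round collar below (outside 26 mm, bore 20 mm, 24 mm high, clamp ears to 21 mm along +x), solid neck to 32 mm, then to the top a square hood 40 x 40 mm, its open top the outlet; grip the hood's flat sides. Origin: centre of the underside; z up, x and y square to the hood. 30 to 90 g.
- post_12: post for the 12 mm nozzle on the fixed stand, a dark plate 205 x 90 mm, top 12 mm above the worktop; row 12, 21, 30, 40, pitch 50 mm. 14 mm thick, 20 mm high, top 7 mm tapering to 6 mm. Origin: its foot, on the plate; z up, x along the row to the larger sizes. Its white 12 x 12 mm square lies on the plate 43 mm from it towards -y.
- post_21: post for the 21 mm nozzle on the fixed stand, a dark plate 205 x 90 mm, top 12 mm above the worktop; row 12, 21, 30, 40, pitch 50 mm. 14 mm thick, 20 mm high, top 7 mm tapering to 6 mm. Origin: its foot, on the plate; z up, x along the row to the larger sizes. Its white 21 x 21 mm square lies on the plate 43 mm from it towards -y.
- post_30: post for the 30 mm nozzle on the fixed stand, a dark plate 205 x 90 mm, top 12 mm above the worktop; row 12, 21, 30, 40, pitch 50 mm. 14 mm thick, 20 mm high, top 7 mm tapering to 6 mm. Origin: its foot, on the plate; z up, x along the row to the larger sizes. Its white 30 x 30 mm square lies on the plate 43 mm from it towards -y.
- post_40: post for the 40 mm nozzle on the fixed stand, a dark plate 205 x 90 mm, top 12 mm above the worktop; row 12, 21, 30, 40, pitch 50 mm. 14 mm thick, 20 mm high, top 7 mm tapering to 6 mm. Origin: its foot, on the plate; z up, x along the row to the larger sizes. Its white 40 x 40 mm square lies on the plate 43 mm from it towards -y.

How it is judged (in metres and radians):
At the end, for the whole second after the job is handed in: each of the four nozzles is over the post of its own size (axes within 8 mm), its underside within 4 mm of the plate, upright within 0.1 rad, at rest and released (horizontal distance between nozzle_12 and post_12 below 0.008 m and z of nozzle_12 in the frame of post_12 between -0.004 and 0.004 m and angle between each of nozzle_12, nozzle_21, nozzle_30, nozzle_40's own z axis and vertical below 0.1 rad and linear speed of each of nozzle_12, nozzle_21, nozzle_30, nozzle_40 below 0.02 m/s and horizontal distance between nozzle_21 and post_21 below 0.008 m and z of nozzle_21 in the frame of post_21 between -0.004 and 0.004 m and horizontal distance between nozzle_30 and post_30 below 0.008 m and z of nozzle_30 in the frame of post_30 between -0.004 and 0.004 m and horizontal distance between nozzle_40 and post_40 below 0.008 m and z of nozzle_40 in the frame of post_40 between -0.004 and 0.004 m); the robot touches nothing.
It also fails if it takes over 106 s, if anything falls off the work surface, if the arm or the gripper's body presses on something with over 40 N, if the wrist force passes 120 N, or if a joint passes its speed limit or range.

## Working session

There is one attempt and no reset: what is moved stays moved. The work goes in short steps, Python scripts to look and compute and a tool call to move; the robot and the scene stay as the last step left them, time stands still between calls to the robot, and variables do not carry over. Pictures are saved under pics/ and viewed, and the job is handed in when it is done.

Besides the shell and the picture viewer there is one more tool, called as name(argument=value, ...), one argument or row to a line, values as JSON. carry_out: Moves the arm, as the interface text tells. Its arguments: {"type":"object","properties":{"deltas":{"type":"array"}},"required":["deltas"]}

```bash
mkdir -p pics; ls
python3 - <<'E'
from bench import ctrl
import cv2,pickle
s=ctrl.read_state(); print(s)
for n in ["side","top","wrist"]:
    f=ctrl.grab_frame(n); pickle.dump(f,open(f"pics/{n}0.pkl","wb"))
    cv2.imwrite(f"pics/{n}0.png",cv2.resize(f["pixels"][:,:,::-1],(768,576),interpolation=cv2.INTER_CUBIC)); print(n,f["K"],f["R"],f["t"])
E
```

```text
pics
{'clock': 0.0, 'joints': array([ 6.34503971e+01,  1.72149363e+01,  8.71816775e+01,  1.02433871e-03,
        7.56713599e+01, -3.81259793e+00]), 'dq': array([-0.02876095, -0.00635301,  0.07195177,  0.00580183, -0.07460348,
        0.07113209]), 'effort': array([-1.33358819e-03, -5.31824470e+01, -3.52719426e+01,  7.06800004e-02,
        2.45752058e-02, -8.07385049e-05]), 'tool_pos': array([212.43444152, 507.04918951, 229.88277927]), 'ee_rot': array([[ 3.86505559e-01, -5.45767988e-04, -9.22286916e-01],
       [ 9.22286319e-01, -1.05351821e-03,  3.86505932e-01],
       [-1.18258862e-03, -9.99999296e-01,  9.61637048e-05]]), 'wrist_force': array([-0.41614724,  0.6608315 , -0.27823166]), 'moment': array([0.01352144, 0.00214324, 0.02953897]), 'opening': 93.79733690632911}
side [[397.50969851   0.         252.33635662]
 [  0.         397.50969851 187.90151484]
 [  0.           0.           1.        ]] [[-0.99615938 -0.08742848  0.00477041]
 [-0.03954297  0.40060492 -0.91539721]
 [ 0.07812074 -0.91207015 -0.40252353]] [538.85025133  47.57878657 851.50024613]
top [[441.38784578   0.         254.02114616]
 [  0.         441.38784578 195.71367755]
 [  0.           0.           1.        ]] [[-0.06084494 -0.9981467  -0.00102952]
 [-0.96576548  0.05913158 -0.2525876 ]
 [ 0.25218036 -0.0143744  -0.96757348]] [ 50.62571025 537.40612284 953.01986288]
wrist [[273.19835874   0.         255.5057909 ]
 [  0.         273.19835874 193.55326765]
 [  0.           0.           1.        ]] [[ 0.38667814  0.92221384 -0.0012831 ]
 [ 0.89670782 -0.37565795  0.23408586]
 [ 0.21539521 -0.09166646 -0.97221508]] [-548.96678318  -22.96683298  390.73372705]
```

View pics/side0.png

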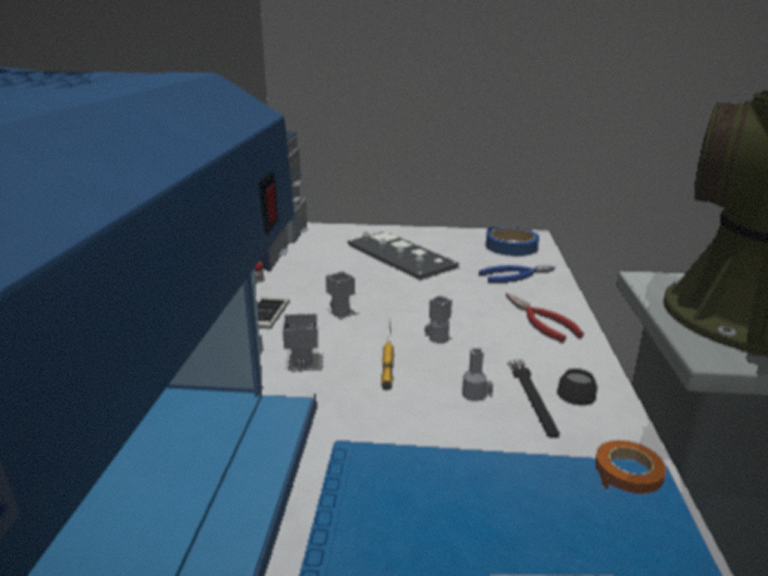

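View pics/top0.png

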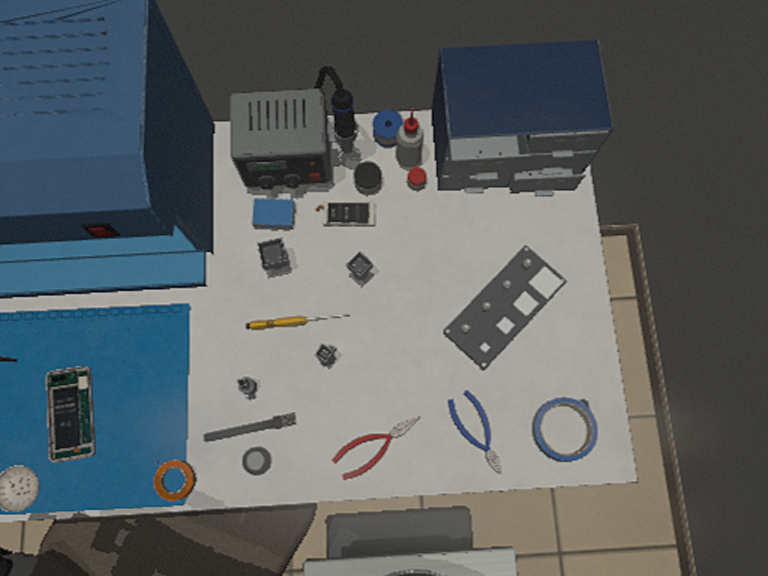

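View pics/wrist0.png

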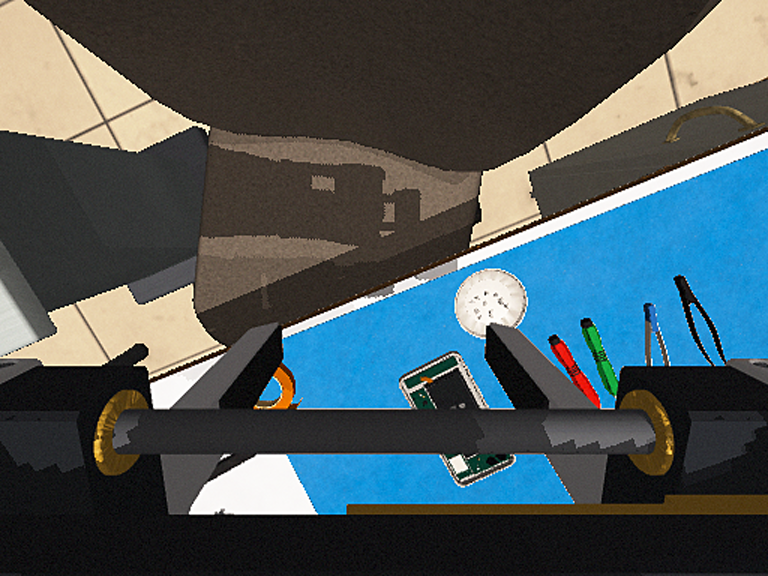

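Run:
```python
import cv2,pickle,numpy as np
f=pickle.load(open("pics/top0.pkl","rb"))["pixels"][:,:,::-1]
a=f[150:280,145:275]; b=f[155:255,285:385]
cv2.imwrite("pics/c1.png",cv2.resize(a,None,fx=4.6,fy=4.6,interpolation=cv2.INTER_CUBIC))
cv2.imwrite("pics/c2.png",cv2.resize(b,(600,600),interpolation=cv2.INTER_CUBIC))
```

```text
(no output)
```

View pics/c1.png

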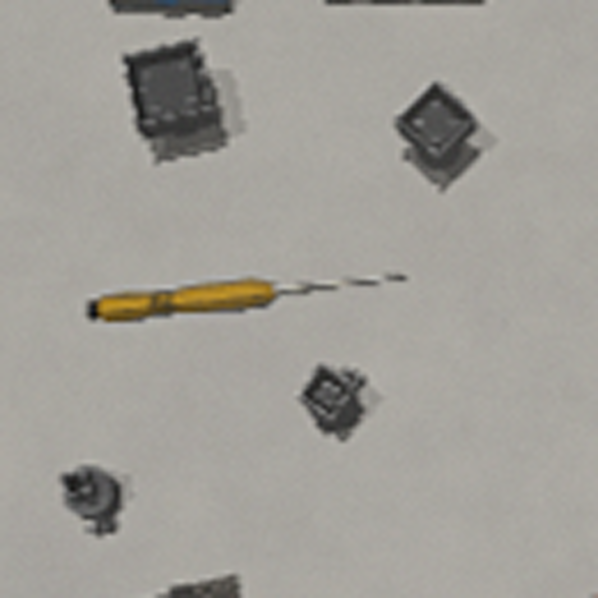

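View pics/c2.png

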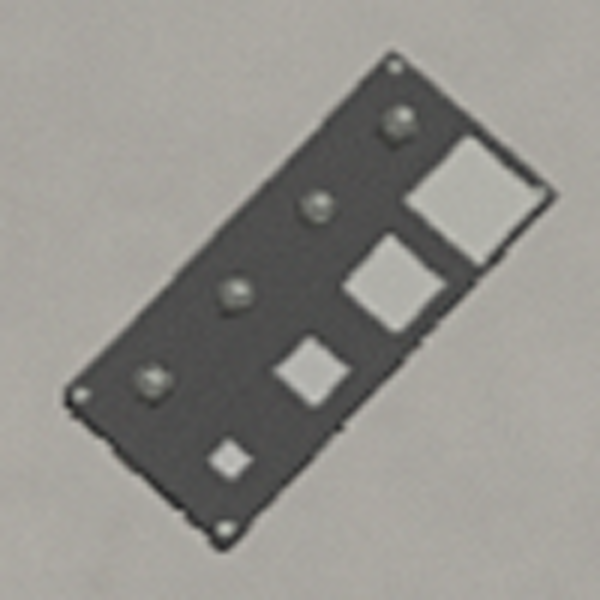

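```bash
cat > h.py <<'E'
import numpy as np,cv2
def ray(f,uv,z):
    R,t,K=f["R"],f["t"],f["K"]; C=-R.T@t
    d=R.T@np.linalg.inv(K)@np.array([uv[0],uv[1],1.]); return C+d*(z-C[2])/d[2]
def proj(f,X):
    p=f["K"]@(f["R"]@np.asarray(X,float)+f["t"]); return p[:2]/p[2]
E
python3 - <<'E'
import pickle; from h import *
f=pickle.load(open("pics/top0.pkl","rb")); print(-f["R"].T@f["t"])
p=f["pixels"][:,:,::-1]
c=[(182,170),(240,178),(217,237),(165,257)]
t=[]
for x,y in c: t.append(cv2.resize(p[y-19:y+19,x-19:x+19],(300,300),interpolation=cv2.INTER_NEAREST))
cv2.imwrite("pics/c3.png",np.vstack([np.hstack(t[:2]),np.hstack(t[2:])]))
# posts & squares: bright blobs on the plate
b=p[155:255,285:385]; g=cv2.cvtColor(b,cv2.COLOR_BGR2GRAY)
m=(g<100).astype('uint8'); n,l,s,_=cv2.connectedComponentsWithStats(m); i=1+s[1:,4].argmax()
cnt=max(cv2.findContours((l==i).astype('uint8'),0,1)[0],key=cv2.contourArea)
fill=np.zeros_like(m); cv2.drawContours(fill,[cnt],-1,1,-1)
print("plate",[np.round(ray(f,q+[285,155],12),1) for q in cv2.boxPoints(cv2.minAreaRect(cnt))])
n,l,s,ce=cv2.connectedComponentsWithStats(((fill==1)&(g>110)).astype('uint8'))
for k in range(1,n): print(s[k,4],np.round(ce[k]+[285,155],1),np.round(ray(f,ce[k]+[285,155],12),1), np.round(ray(f,ce[k]+[285,155],32),1))
E
```

```text
[ 281.75571171   32.4533054  1057.91099075]
plate [array([485.1, -75.4,  12. ]), array([ 627.9, -227.7,   12. ]), array([ 557.4, -287.3,   12. ]), array([ 419.1, -135.3,   12. ])]
11 [351.4 174.2] [ 594.7 -227.4   12. ] [ 588.7 -222.4   32. ]
11 [337.6 188.1] [ 561.1 -189.5   12. ] [ 555.8 -185.3   32. ]
1 [338. 191.] [ 553.7 -189.6   12. ] [ 548.5 -185.4   32. ]
157 [350.1 202. ] [ 524.3 -216.    12. ] [ 519.7 -211.2   32. ]
10 [324.2 203. ] [ 525.6 -152.8   12. ] [ 520.9 -149.2   32. ]
84 [336.5 216.5] [ 490.3 -179.    12. ] [ 486.3 -175.    32. ]
13 [310.5 217.7] [ 491.2 -115.9   12. ] [ 487.2 -113.1   32. ]
5 [297.8 220.4] [486.4 -84.8  12. ] [482.5 -82.6  32. ]
29 [322.8 231.1] [ 456.7 -142.5   12. ] [ 453.4 -139.1   32. ]
6 [322.  242.5] [ 429.5 -137.7   12. ] [ 426.6 -134.5   32. ]
```

View pics/c3.png

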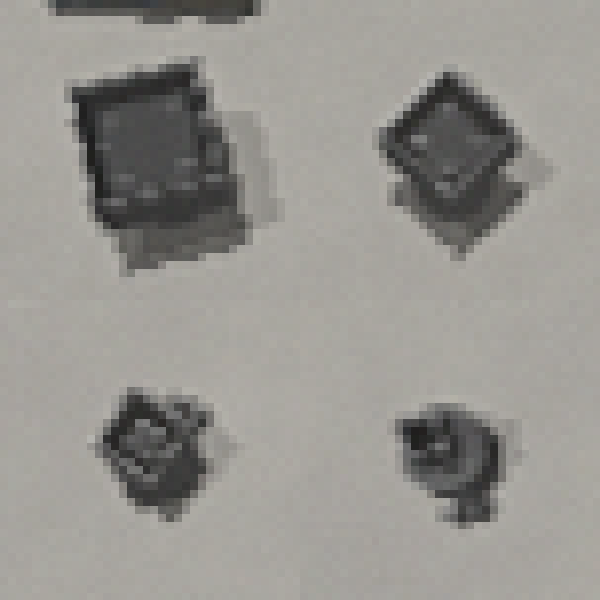

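Run:
```python
import pickle; from h import *
f=pickle.load(open("pics/top0.pkl","rb"));s=pickle.load(open("pics/side0.pkl","rb"));w=pickle.load(open("pics/wrist0.pkl","rb"))
im=s["pixels"][:,:,::-1].copy()
im=cv2.resize(im,(768,576),interpolation=cv2.INTER_CUBIC)
for n,c in dict(n40=(181.7,169.1),n30=(240,176.7),n21=(216.4,235.4),n12=(162.5,255.7)).items():
    P=ray(f,c,58); print(n,np.round(P,1))
    for z in(0,58): cv2.circle(im,tuple(int(v) for v in np.round(proj(s,[P[0],P[1],z])*1.5)),2,(0,0,255),-1)
cv2.imwrite("pics/s1.png",im)
def L(u,v,z=0): return np.round(ray(f,(u/1.5,v/1.5),z),0)
print("box",L(273,228),"machine",L(205,285), "station front",L(285,188), "station top", L(280,150,100))
# wrist cam in tool frame
T=np.array([212.43,507.05,229.88]); C=-w["R"].T@w["t"]; print("cam",C-T, "fwd",w["R"][2],"right",w["R"][0])
```

```text
n40 [618.2 185.4  58. ]
n30 [590.8  47.9  58. ]
n21 [454.  109.2  58. ]
n12 [415.1 232.7  58. ]
box [683. 193.   0.] machine [590. 307.   0.] station front [755. 170.   0.] station top [776. 164. 100.]
cam [-63.72417873  26.40426779 154.66905124] fwd [ 0.21539521 -0.09166646 -0.97221508] right [ 0.38667814  0.92221384 -0.0012831 ]
```

View pics/s1.png

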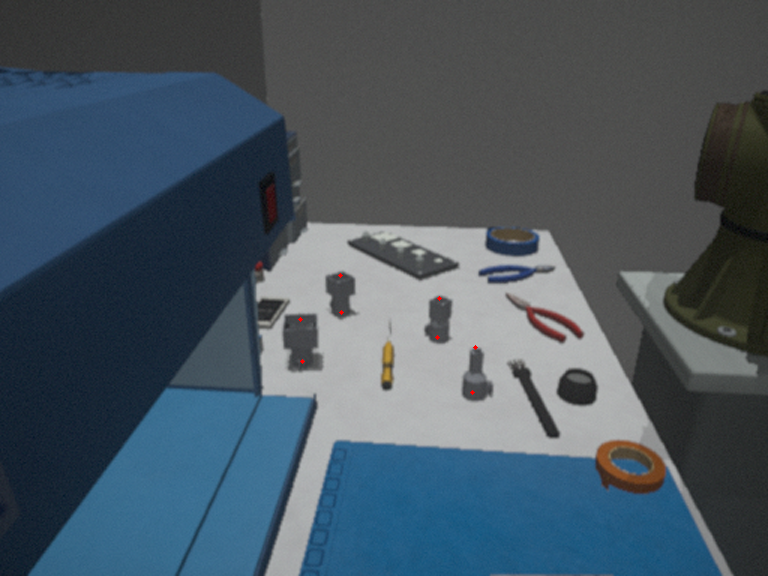

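Run:
```python
import pickle; from h import *
f=pickle.load(open("pics/top0.pkl","rb"));s=pickle.load(open("pics/side0.pkl","rb"))
def tri(a,b):
    P=[c["K"]@np.c_[c["R"],c["t"]] for c in(f,s)]
    X=cv2.triangulatePoints(P[0],P[1],np.array(a,float)/1.5,np.array(b,float)/1.5); X=(X[:3]/X[3]).ravel()
    return np.round(X), proj(f,X)*1.5-a, proj(s,X)*1.5-b
print(tri((100,232),(268,205)))
print(tri((150,205),(285,122))); print(tri((213,250),(258,395))); print(tri((205,285),(315,398)))
print(tri((247,386),(474,350)),ray(f,(250/1.5,90/1.5),150))
```

```text
(array([594., 376., 255.]), array([0.09683719, 0.50189365]), array([-0.98654464, -0.38674702]))
(array([602., 294., 306.]), array([0.74412808, 3.58631769]), array([-5.97544598, -2.48778654]))
(array([643., 289.,  20.]), array([-0.00602864, -0.04711893]), array([0.0860669 , 0.02972628]))
(array([581., 300.,  28.]), array([0.02868564, 0.43963136]), array([-0.81747756, -0.24980088]))
(array([414., 229.,  52.]), array([ 0.10847829, -1.22559852]), array([2.0354152 , 0.40017867])) [854.40419701 200.81539411 150.        ]
```

carry_out(
  deltas=[
    [0,0,-1,0.6,-0.9,0,1],
    [0,0,-1,0.6,-0.9,0,1],
    [0,0,-1,0.6,-0.9,0,1],
    [0,0,-1,0.6,-0.9,0,1],
    [0,0,-1,0.6,-0.9,0,1],
    [0,0,-1,0.6,-0.9,0,1],
    [0,0,-1,0.6,-0.9,0,1],
    [0,0,-0.9,0.6,-0.9,0,1],
  ],
)

```text
clock: 1.15
tool_pos: [357.0, 290.3, 230.4]
ee_rot: [[0.942, -0.0, -0.337], [0.337, -0.0, 0.942], [-0.0, -1.0, -0.0]]
wrist_force: [-1.0, 0.0, 0.4]
opening: 93.9
```

carry_out(
  deltas=[
    [0,0,0,0.3,-0.4,-0.5,0.6],
    [0,0,0,0.3,-0.4,-0.5,0.6],
    [0,0,0,0.3,-0.4,-0.5,0.6],
    [0,0,0,0.3,-0.4,-0.5,0.6],
    [0,0,0,0.3,-0.3,-0.5,0.6],
    [0,0,0,0.4,0,-0.2,0.6],
    [0,0,0,0,0,0,0.6],
    [0,0,0,0,0,0,0.6],
  ],
)

```text
clock: 2.15
tool_pos: [413.6, 234.6, 149.7]
ee_rot: [[0.94, 0.0, -0.34], [0.34, 0.0, 0.94], [0.0, -1.0, 0.0]]
wrist_force: [0.1, 0.6, 0.0]
opening: 56.6
```

```bash
cat > look.py <<'E'
import sys,pickle; from h import *
from bench import ctrl
n=sys.argv[1]; f=ctrl.grab_frame("wrist"); s=ctrl.read_state(); pickle.dump((f,s),open(f"pics/{n}.pkl","wb"))
R=s["ee_rot"]; print(s["clock"],s["tool_pos"].round(1),"jaw",np.degrees(np.arctan2(R[1,0],R[0,0])).round(1),"down",R[2].round(4),s["wrist_force"].round(1),s["opening"].round(1),s["joints"].round(0))
cv2.imwrite(f"pics/{n}.png",cv2.resize(f["pixels"][:,:,::-1],(768,576),interpolation=cv2.INTER_CUBIC))
E
python3 look.py w1
```

```text
Traceback (most recent call last):
  File "look.py", line 4, in <module>
    R=s["ee_rot"]; print(s["clock"],s["tool_pos"].round(1),"jaw",np.degrees(np.arctan2(R[1,0],R[0,0])).round(1),"down",R[2].round(4),s["wrist_force"].round(1),s["opening"].round(1),s["joints"].round(0))
                                                                                                                                                               ^^^^^^^^^^^^^^^^^^
AttributeError: 'float' object has no attribute 'round'
```

```bash
sed -i 's/s\["opening"\].round(1)/round(s["opening"],1)/' look.py
python3 look.py w1
```

```text
2.25 [413.5 234.6 149.8] jaw 19.9 down [ 7.e-04 -1.e+00  1.e-04] [ 0.4 -0.  -0.1] 56.6 [ 25.  13. 104.   0.  63.   5.]
```

View pics/w1.png

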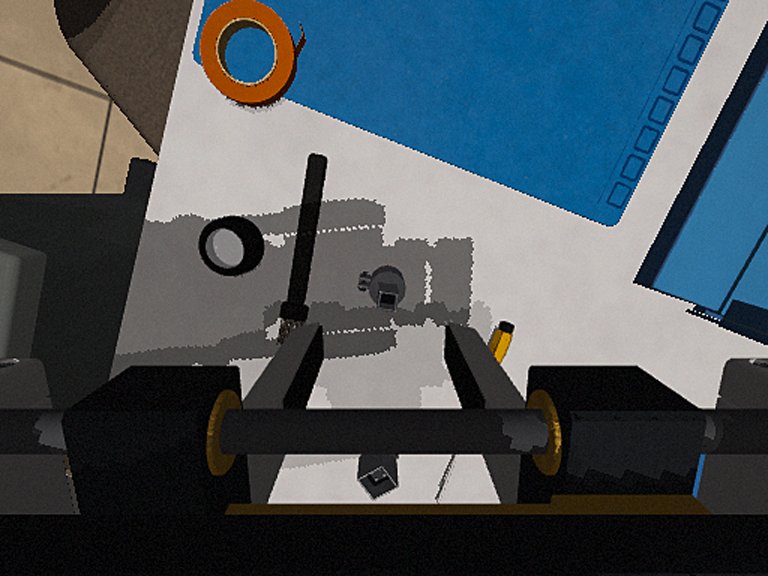

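Run:
```python
import pickle; from h import *
f,s=pickle.load(open("pics/w1.pkl","rb"))
p=f["pixels"][:,:,::-1]
t=[cv2.resize(p[y-20:y+20,x-20:x+20],(400,400),interpolation=cv2.INTER_NEAREST) for x,y in((258,196),(252,318))]
cv2.imwrite("pics/w1c.png",np.hstack(t))
```

```text
(no output)
```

View pics/w1c.png

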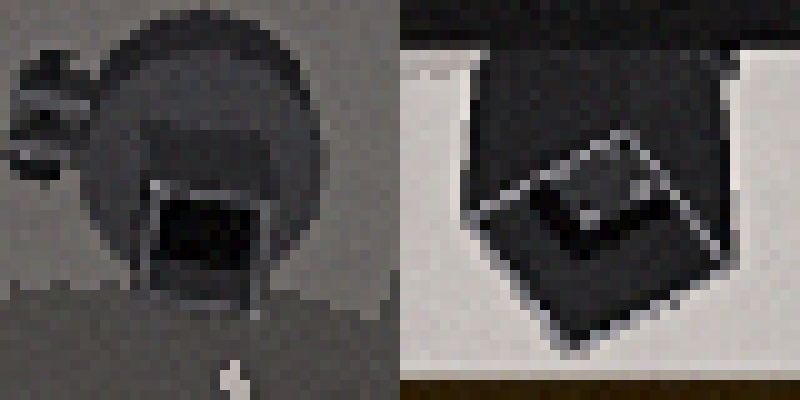

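```bash
cat >> h.py <<'E'
def sq(f,c,z=58):
    P=np.array([ray(f,q,z) for q in c]); e=np.roll(P,-1,0)-P
    a=np.degrees(np.arctan2(e[:,1],e[:,0])); m=np.degrees(np.angle(np.exp(4j*np.radians(a)).sum()))/4
    print("centre",P.mean(0).round(1),"sides",np.linalg.norm(e,axis=1).round(1),"ang mod90",(m%90).round(1),(a%90).round(1))
E
python3 - <<'E'
import pickle; from h import *
f,s=pickle.load(open("pics/w1.pkl","rb"))
sq(f,np.array([(155,185),(270,200),(258,312),(148,295)])/10+[238,176])
sq(f,np.array([(75,218),(225,132),(330,262),(172,350)])/10+[232,298])
E
```

```text
centre [414.4 236.8  58. ] sides [10.8 10.9 10.5 10.6] ang mod90 13.4 [12.2 14.4 10.7 16.2]
centre [452.8 111.   58. ] sides [18.7 19.1 19.8 19. ] ang mod90 53.2 [53.2 55.  52.9 51.7]
```

carry_out(
  deltas=[
    [0,0,-0.6,0,0,0,0.5],
    [0,0,-0.5,0.03,0.05,-0.5,0.5],
    [0,0,0,0,0,-0.7,0.5],
    [0,0,0,0,0,-0.7,0.5],
    [0,0,0,0,0,-0.7,0.5],
    [0,0,0,0,0,-0.5,0.4],
    [0,0,0,0,0,0,0.3],
    [0,0,0,0,0,0,0],
  ],
)

```text
clock: 3.25
tool_pos: [414.8, 236.0, 57.2]
ee_rot: [[0.973, 0.001, -0.23], [0.23, 0.0, 0.973], [0.001, -1.0, 0.0]]
wrist_force: [-0.3, 0.1, -0.1]
opening: 21.6
```

carry_out(
  deltas=[
    [0,0,0,0,0,0,0],
    [0,0,0,0,0,0,0],
    [0,0,0,0,0,0,0],
    [0,0,0,0,0,0,0],
    [0,0,0,0,0,0,0],
    [0,0,0,0,0,0,0],
    [0,0,0,0,0,0.3,0],
    [0,0,0,0,0,0.3,0],
  ],
)

```text
clock: 4.25
tool_pos: [414.4, 235.8, 75.1]
ee_rot: [[0.973, -0.0, -0.229], [0.229, 0.0, 0.973], [-0.0, -1.0, 0.0]]
wrist_force: [0.3, -0.4, -0.8]
opening: 11.7
```

```bash
python3 look.py w2
```

```text
4.3 [415.  236.   76.2] jaw 13.3 down [ 1.7e-03 -1.0e+00  3.0e-04] [ 0.5 -0.9  0.1] 11.5 [ 25.  19. 107.  -0.  53.  12.]
```

View pics/w2.png

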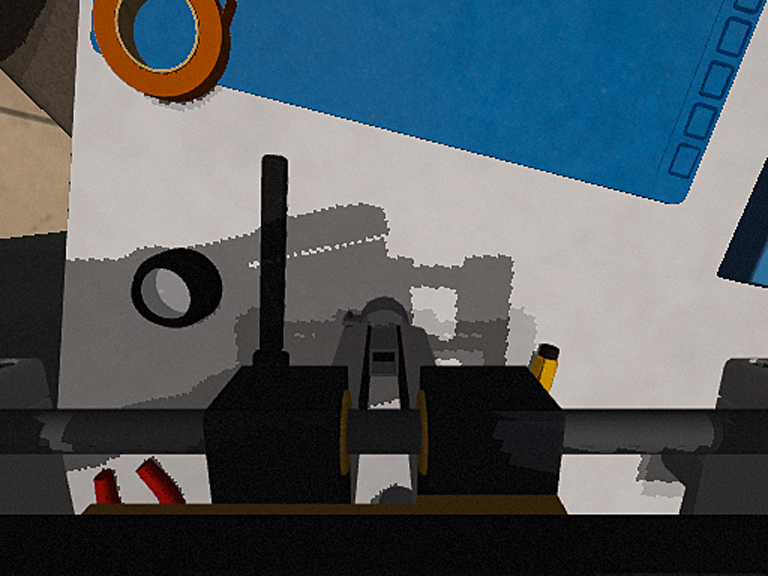

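Run:
```python
import pickle; from h import *
f,s=pickle.load(open("pics/w2.pkl","rb"))
p=f["pixels"][:,:,::-1]
cv2.imwrite("pics/w2c.png",cv2.resize(p[195:275,215:295],(600,600),interpolation=cv2.INTER_NEAREST))
print(s["tool_pos"],proj(f,s["tool_pos"]),proj(f,s["tool_pos"]-[0,0,6]))
```

```text
[414.9651649  236.00110455  76.22932151] [259.04813556 243.20765425] [258.92461017 239.26773409]
```

View pics/w2c.png

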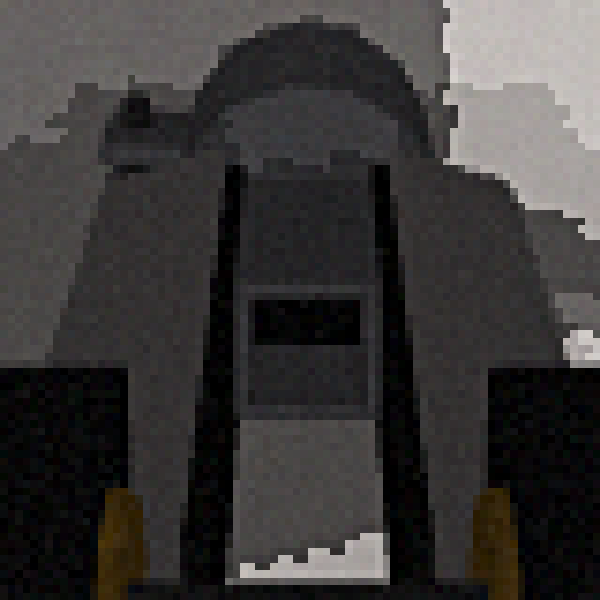

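carry_out(
  deltas=[
    [0,0,0,0,0,0.95,0],
    [0,0,0.5,0,-0.3,0.95,0],
    [0,0,0.5,0,-0.8,0.95,0],
    [0,0,0.6,0.2,-0.95,0,0],
    [0,0,0.6,0.2,-0.95,0,0],
    [0,0,0.6,0.2,-0.95,0,0],
    [0,0,0.6,0.2,-0.95,0,0],
    [0,0,0.6,0.2,-0.95,0,0],
  ],
)

```text
clock: 5.3
tool_pos: [444.6, 59.3, 160.3]
ee_rot: [[0.795, 0.0, -0.607], [0.607, 0.0, 0.795], [0.0, -1.0, -0.0]]
wrist_force: [-0.1, -0.4, -0.4]
opening: 11.6
```

carry_out(
  deltas=[
    [0,0,0.44,0.2,-0.9,0,0],
    [0,0,0.44,0.2,-0.9,0,0],
    [0,0,0,0.2,-0.9,0,0],
    [0,0,0,0.2,-0.9,0,0],
    [0,0,0,0.2,-0.9,0,0],
    [0,0,0,0.2,-0.9,0,0],
    [0,0,0,0.2,-0.4,0,0],
    [0,0,0,0.06,0,0,0],
  ],
)

```text
clock: 6.3
tool_pos: [488.4, -113.9, 159.9]
ee_rot: [[0.737, -0.0, -0.676], [0.676, 0.0, 0.737], [0.0, -1.0, 0.0]]
wrist_force: [-0.3, -0.2, -1.2]
opening: 11.6
```

```bash
python3 look.py w3
```

```text
6.35 [ 488.4 -113.3  159.9] jaw 42.5 down [ 0.e+00 -1.e+00  2.e-04] [ 0.9 -0.1 -0.8] 11.5 [-17.  15. 100.   0.  65. -60.]
```

View pics/w3.png

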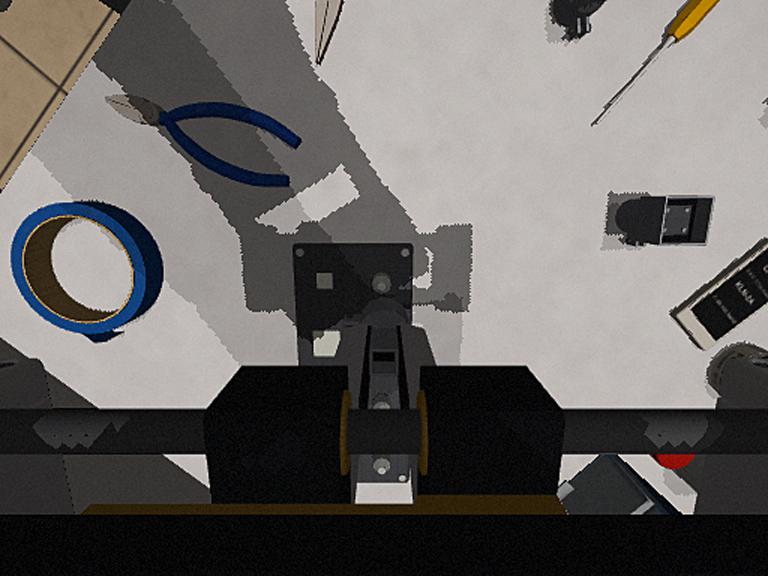

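Run:
```python
import pickle; from h import *
f,s=pickle.load(open("pics/w3.pkl","rb"))
p=f["pixels"][:,:,::-1]
cv2.imwrite("pics/w3c.png",np.hstack([cv2.resize(p[160:240,195:285],(675,600),interpolation=cv2.INTER_NEAREST)]))
cv2.imwrite("pics/w3d.png",cv2.resize(p[120:175,400:480],(800,550),interpolation=cv2.INTER_NEAREST))
for u in((254,188.7),): print(ray(f,u,32).round(1))
print(ray(f,(324/1.5,281/1.5),12).round(1)+43*np.array([.737,.676,0]))
```

```text
[ 482.4 -111.4   32. ]
[ 484.191 -113.532   12.   ]
```

View pics/w3c.png

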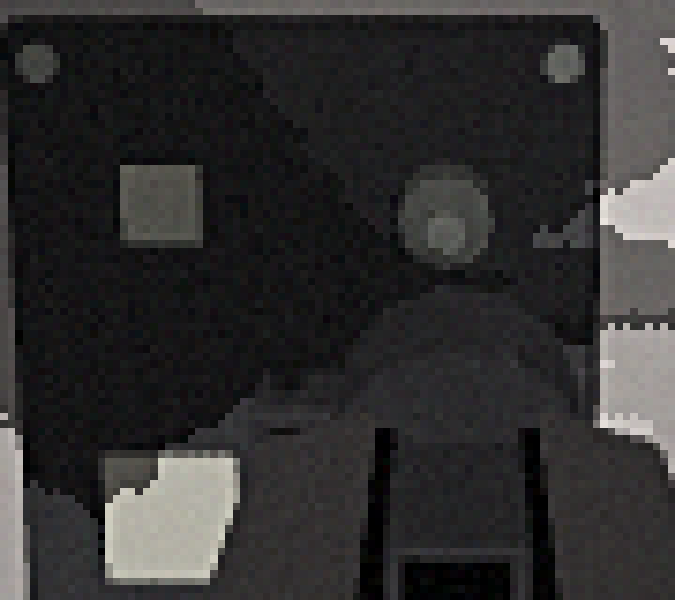

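View pics/w3d.png

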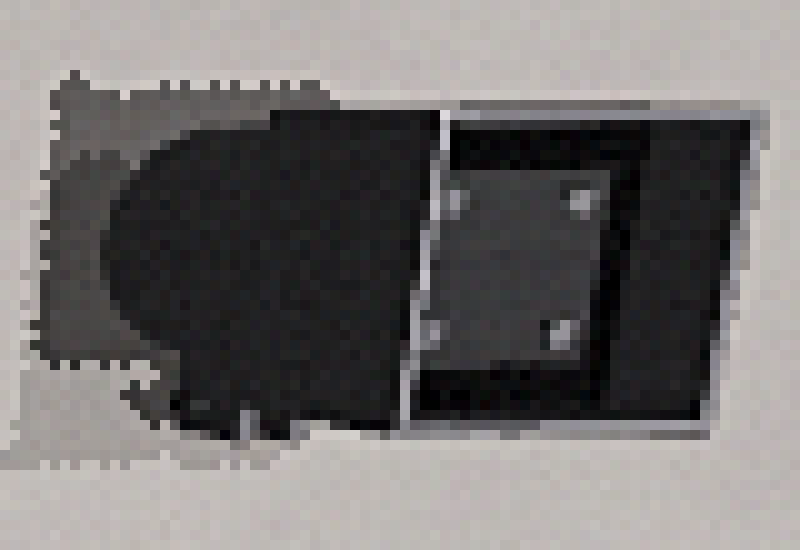

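Run:
```python
import pickle; from h import *
f,s=pickle.load(open("pics/w3.pkl","rb"))
print("held",ray(f,(256.6,241.7),161.5).round(1))
print("tip",ray(f,(254.6,190.9),32).round(1),"foot ring", ray(f,(254.4,189),25).round(1))
print("sq",ray(f,(216.5,187.5),12).round(1)+43*np.array([.737,.676,0]))
print("tool",s["tool_pos"])
sq(f,np.array([(440,112),(762,112),(708,432),(400,432)])/10+[400,120])
```

```text
held [ 486.7 -112.7  161.5]
tip [ 484.5 -112.7   32. ] foot ring [ 484.  -112.5   25. ]
sq [ 484.791 -113.332   12.   ]
tool [ 488.44174609 -113.34771398  159.904136  ]
centre [591.6  49.7  58. ] sides [29.5 29.4 29.  29.4] ang mod90 43.2 [42.5 43.4 42.5 44.4]
```

carry_out(
  deltas=[
    [0,0,0,-0.04,0,-0.8,0],
    [0,0,0,0,0,-0.8,0],
    [0,0,0,0,0,-0.4,0],
    [0,0,0,0,0,-0.35,0],
    [0,0,0,0,0,-0.35,0],
    [0,0,0,0,0,-0.25,0],
    [0,0,0,0,0,-0.1,0],
    [0,0,0,0,0,0,0],
  ],
)

```text
clock: 7.35
tool_pos: [487.3, -113.9, 69.0]
ee_rot: [[0.737, 0.001, -0.676], [0.676, -0.0, 0.737], [0.0, -1.0, -0.001]]
wrist_force: [-2.4, 0.6, 5.3]
opening: 11.4
```

```bash
python3 look.py w4
```

```text
7.4 [ 487.3 -113.9   69.1] jaw 42.5 down [ 3.e-04 -1.e+00 -6.e-04] [-2.2  0.5  4.6] 12.0 [-17.  23. 104.  -0.  54. -60.]
```

View pics/w4.png

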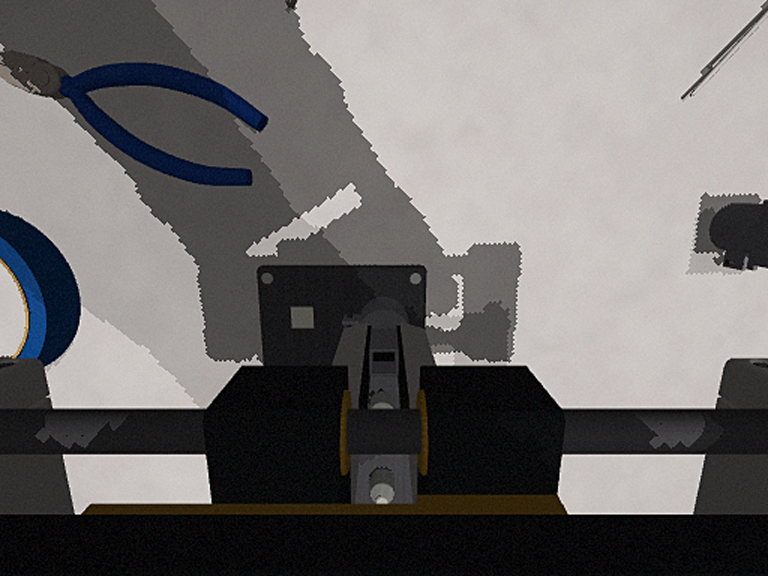

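carry_out(
  deltas=[
    [0,0,0,0,0,0,0.3],
    [0,0,0,0,0,0,0.5],
    [0,0,0,0,0,0,0.5],
    [0,0,0,0,0,0.3,0.6],
    [0,0,0,0,0,0.6,0.6],
    [0,0,0,0,0,0.8,0.6],
    [0,0,0,0,0,0.8,0.6],
    [0,0,0,0,0,0.5,0.6],
  ],
)

```text
clock: 8.4
tool_pos: [487.3, -113.8, 160.0]
ee_rot: [[0.737, 0.002, -0.676], [0.676, -0.0, 0.737], [0.001, -1.0, -0.001]]
wrist_force: [-0.3, -0.2, 0.7]
opening: 56.1
```

```bash
python3 look.py w5
```

```text
8.45 [ 487.8 -114.   161.4] jaw 42.5 down [ 0.0017 -1.     -0.0029] [1.3 0.  2.5] 56.5 [-17.  15. 100.   0.  65. -60.]
```

View pics/w5.png

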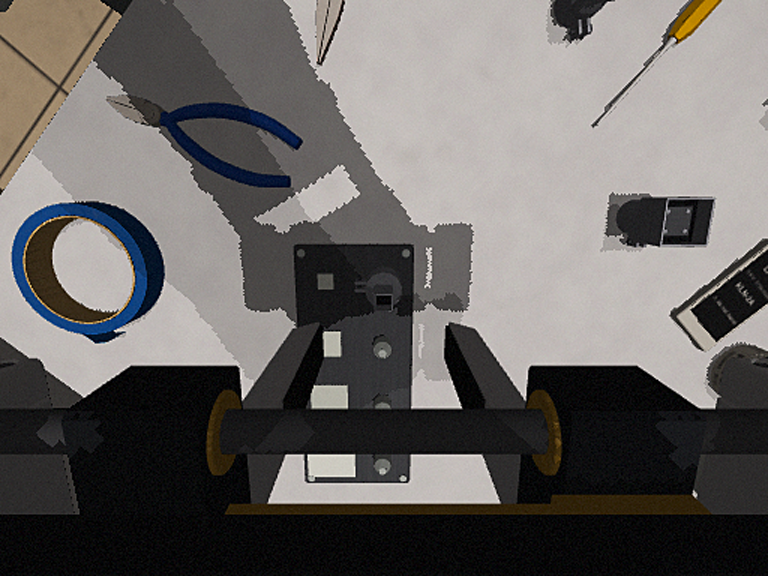

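carry_out(
  deltas=[
    [0,0,0.1,0.5,0.77,0,0.65],
    [0,0,0,0.5,0.77,0,0.65],
    [0,0,0,0.5,0.77,0,0.65],
    [0,0,0,0.5,0.77,0,0.65],
    [0,0,0,0.5,0.77,0,0.65],
    [0,0,0,0.5,0.77,0,0.65],
    [0,0,0,0.46,0.8,0,0.65],
    [0,0,0,0,0,-0.2,0.65],
  ],
)

```text
clock: 9.45
tool_pos: [591.2, 50.0, 151.8]
ee_rot: [[0.728, -0.0, -0.685], [0.685, 0.0, 0.728], [-0.0, -1.0, 0.0]]
wrist_force: [-0.2, -0.6, 0.0]
opening: 61.1
```

```bash
python3 look.py w6
python3 - <<'E'
import pickle; from h import *
f,s=pickle.load(open("pics/w6.pkl","rb"))
cv2.imwrite("pics/w6c.png",cv2.resize(f["pixels"][150:240,195:315,::-1],(800,600),interpolation=cv2.INTER_NEAREST))
E
```

```text
9.5 [590.3  49.1 150.7] jaw 43.2 down [-0.0016 -1.      0.0012] [-0.  -0.6 -1.3] 61.1 [  1.  27.  85.  -0.  68. -42.]
```

View pics/w6c.png

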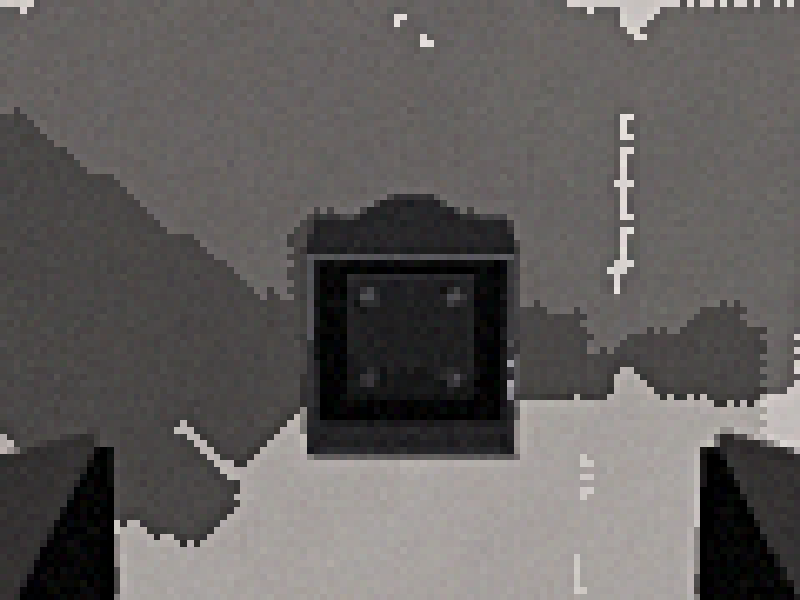

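Run:
```python
import pickle; from h import *
f,s=pickle.load(open("pics/w6.pkl","rb"))
sq(f,np.array([(311,255),(516,255),(516,456),(311,456)])/6.667+[195,150])
```

```text
centre [591.9  49.6  58. ] sides [28.6 29.5 29.4 29.5] ang mod90 43.3 [43.2 44.1 43.2 42.6]
```

carry_out(
  deltas=[
    [0,0,0,0.02,0.02,-0.6,0.65],
    [0,0,0,0,0,-0.8,0.65],
    [0,0,0,0,0,-0.8,0.65],
    [0,0,0,0,0,-0.6,0.65],
    [0,0,0,0,0,-0.4,0.6],
    [0,0,0,0,0,0,0.5],
    [0,0,0,0,0,0,0],
    [0,0,0,0,0,0,0],
  ],
)

```text
clock: 10.5
tool_pos: [591.8, 49.5, 57.2]
ee_rot: [[0.73, 0.001, -0.684], [0.684, 0.0, 0.73], [0.001, -1.0, -0.001]]
wrist_force: [0.1, -0.3, 0.0]
opening: 30.2
```

carry_out(
  deltas=[
    [0,0,0,0,0,0,0],
    [0,0,0,0,0,0,0],
    [0,0,0,0,0,0,0],
    [0,0,0,0,0,0,0],
    [0,0,0,0,0,0.3,0],
    [0,0,0,0,0,0.7,0],
    [0,0,0,0,0,1,0],
    [0,0,0,0,0,1,0],
  ],
)

```text
clock: 11.5
tool_pos: [591.3, 49.5, 147.7]
ee_rot: [[0.73, -0.0, -0.684], [0.684, 0.0, 0.73], [-0.0, -1.0, 0.0]]
wrist_force: [-0.9, -0.1, -1.8]
opening: 29.8
```

```bash
python3 look.py w7
python3 - <<'E'
import pickle; from h import *
f,s=pickle.load(open("pics/w7.pkl","rb"))
cv2.imwrite("pics/w7c.png",cv2.resize(f["pixels"][180:270,195:315,::-1],(800,600),interpolation=cv2.INTER_NEAREST))
E
```

```text
11.55 [592.7  49.5 152. ] jaw 43.2 down [ 0.004  -1.     -0.0036] [1.  0.1 3.7] 29.8 [  1.  27.  85.   0.  68. -42.]
```

View pics/w7c.png

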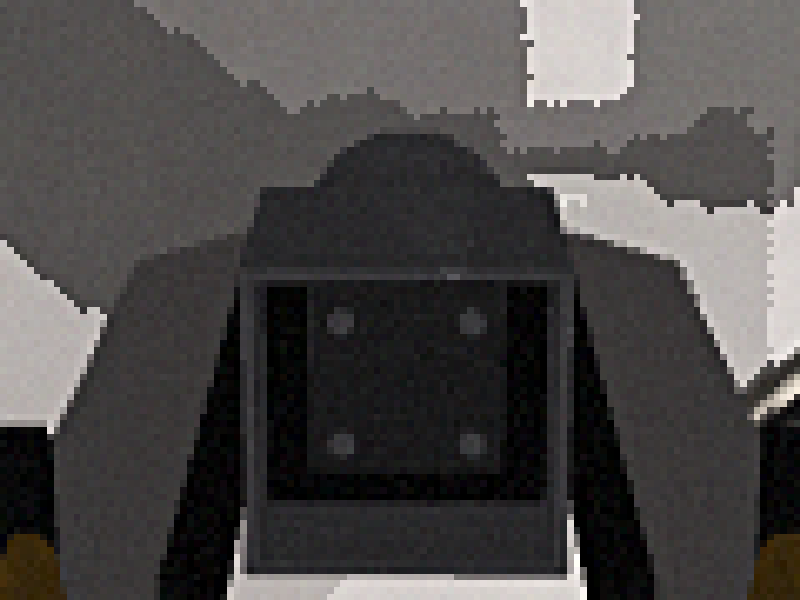

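carry_out(
  deltas=[
    [0,0,-0.1,-0.1,-0.6,0.1,0],
    [0,0,0,-0.2,-1,0.1,0],
    [0,0,0,-0.2,-1,0.1,0],
    [0,0,0,-0.2,-1,0.1,0],
    [0,0,0,-0.2,-1,0,0],
    [0,0,0,-0.2,-1,0,0],
    [0,0,0,-0.1,-1,0,0],
    [0,0,0,-0.04,-1,0,0],
  ],
)

```text
clock: 12.55
tool_pos: [553.0, -180.3, 157.1]
ee_rot: [[0.737, -0.002, -0.675], [0.675, 0.001, 0.737], [-0.001, -1.0, 0.002]]
wrist_force: [-0.1, 0.4, -0.9]
opening: 30.0
```

carry_out(
  deltas=[
    [0,0,0,0,-0.25,0,0],
    [0,0,0,0,0,0,0],
    [0,0,0,0,0,0,0],
    [0,0,0,0,0,0,0],
    [0,0,0,0,0,0,0],
    [0,0,0,0,0,0,0],
    [0,0,0,0,0,0,0],
    [0,0,0,0,0,0,0],
  ],
)

```text
clock: 13.55
tool_pos: [554.3, -186.0, 158.4]
ee_rot: [[0.737, -0.0, -0.676], [0.676, -0.0, 0.737], [-0.0, -1.0, 0.0]]
wrist_force: [0.3, -0.0, -0.8]
opening: 29.8
```

```bash
python3 look.py w8
```

```text
13.6 [ 554.2 -186.1  158.5] jaw 42.5 down [-0. -1. -0.] [0.2 0.1 0.1] 30.0 [-22.  25.  86.  -0.  69. -65.]
```

View pics/w8.png

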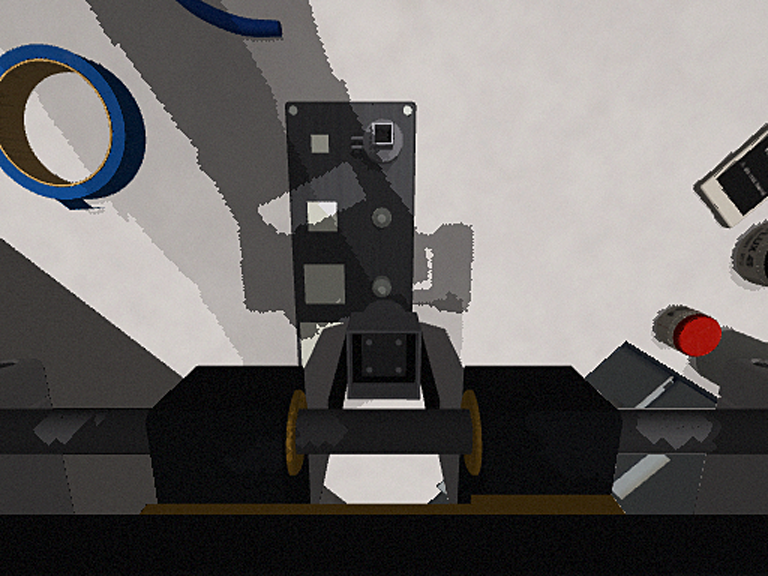

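Run:
```python
import pickle; from h import *
f,s=pickle.load(open("pics/w8.pkl","rb"))
p=f["pixels"][:,:,::-1]
cv2.imwrite("pics/w8c.png",cv2.resize(p[120:210,190:290],(660,594),interpolation=cv2.INTER_NEAREST))
print("held",ray(f,(256.05,243.3),160).round(1))
y=np.array([.737,.676,0])
g=cv2.cvtColor(p,cv2.COLOR_BGR2GRAY)
print("sq30",(ray(f,(325/1.5,284/1.5),12)+43*y).round(1),"tip",ray(f,(254.5,193),32).round(1))
t=pickle.load(open("pics/top0.pkl","rb"))
for u in((440,190),(515,190),(585,188),(545,195)): print(ray(t,np.array(u)/1.5,0).round(0),ray(t,np.array(u)/1.5,30).round(0))
```

```text
held [ 553.  -185.9  160. ]
sq30 [ 552.1 -186.6   12. ] tip [ 551.6 -186.4   32. ]
[735. -96.   0.] [722. -92.  30.]
[ 727. -225.    0.] [ 715. -217.   30.]
[ 724. -345.    0.] [ 711. -335.   30.]
[ 715. -275.    0.] [ 703. -266.   30.]
```

View pics/w8c.png

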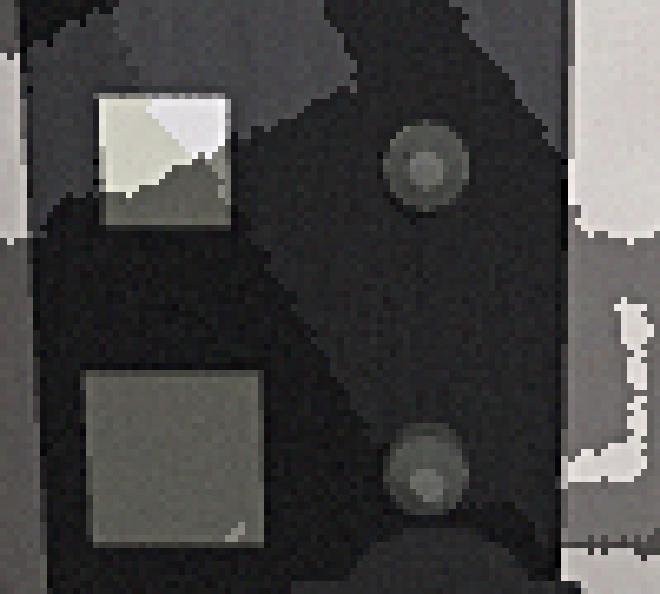

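carry_out(
  deltas=[
    [0,0,0,-0.03,-0.02,-0.8,0],
    [0,0,0,0,0,-0.8,0],
    [0,0,0,0,0,-0.4,0],
    [0,0,0,0,0,-0.35,0],
    [0,0,0,0,0,-0.35,0],
    [0,0,0,0,0,-0.2,0],
    [0,0,0,0,0,-0.1,0],
    [0,0,0,0,0,0,0],
  ],
)

```text
clock: 14.6
tool_pos: [553.7, -186.7, 69.1]
ee_rot: [[0.737, 0.001, -0.676], [0.676, -0.0, 0.737], [0.0, -1.0, -0.001]]
wrist_force: [-0.6, 1.6, 2.4]
opening: 29.6
```

```bash
python3 look.py w9
```

```text
14.65 [ 553.6 -186.7   69. ] jaw 42.5 down [ 4.e-04 -1.e+00 -8.e-04] [-1.5 -0.7  3.6] 29.5 [-22.  32.  90.   0.  59. -65.]
```

View pics/w9.png

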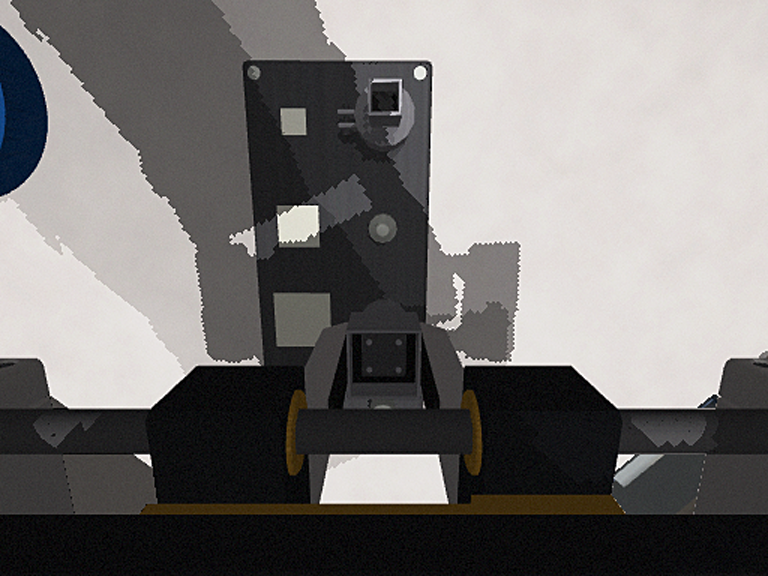

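carry_out(
  deltas=[
    [0,0,0,0,0,0,0.5],
    [0,0,0,0,0,0,0.6],
    [0,0,0,0,0,0,0.6],
    [0,0,0,0,0,0.4,0.6],
    [0,0,0,0,0,0.6,0.6],
    [0,0,0,0,0,0.8,0.6],
    [0,0,0,0,0,0.8,0.6],
    [0,0,0,0,0,0.4,0.6],
  ],
)

```text
clock: 15.65
tool_pos: [553.8, -186.8, 160.9]
ee_rot: [[0.737, 0.003, -0.676], [0.676, -0.001, 0.737], [0.001, -1.0, -0.003]]
wrist_force: [-0.4, -0.0, -0.9]
opening: 56.0
```

```bash
python3 look.py w10
```

```text
15.7 [ 554.1 -186.9  161.7] jaw 42.5 down [ 0.0016 -1.     -0.0034] [ 0.7 -0.4  2. ] 56.0 [-22.  25.  86.  -0.  69. -65.]
```

View pics/w10.png

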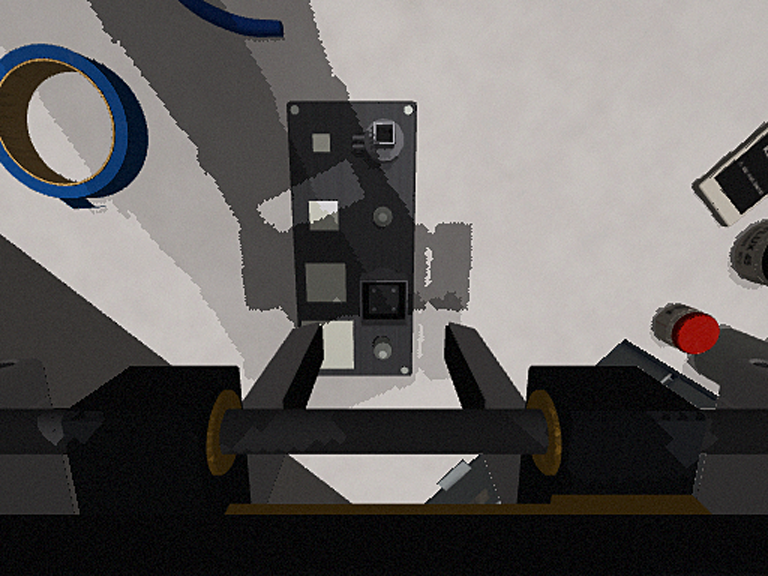

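carry_out(
  deltas=[
    [0,0,0.2,-0.3,0.9,0,0.5],
    [0,0,0.2,-0.3,0.9,0,0.5],
    [0,0,0.2,-0.3,0.9,0,0.5],
    [0,0,0.2,-0.3,0.9,0,0.5],
    [0,0,0.2,-0.3,0.9,0,0.5],
    [0,0,0.2,-0.3,0.9,0,0.5],
    [0,0,0.2,-0.3,0.9,0,0.5],
    [0,0,0.2,-0.3,0.9,0,0.5],
  ],
)

```text
clock: 16.7
tool_pos: [480.8, 30.2, 158.2]
ee_rot: [[0.613, -0.0, -0.79], [0.79, 0.0, 0.613], [-0.0, -1.0, 0.0]]
wrist_force: [0.5, -0.0, 0.1]
opening: 47.0
```

carry_out(
  deltas=[
    [0,0,0.18,-0.3,0.9,0,0.5],
    [0,0,0,-0.3,0.9,0,0.5],
    [0,0,0,-0.3,0.9,0,0.5],
    [0,0,0,-0.04,0,0,0.5],
    [0,0,0,0,0,-0.2,0.5],
    [0,0,0,0,0,0,0.5],
    [0,0,0,0,0,0,0.5],
    [0,0,0,0,0,0,0.5],
  ],
)

```text
clock: 17.7
tool_pos: [453.3, 110.1, 152.5]
ee_rot: [[0.599, 0.0, -0.801], [0.801, -0.0, 0.599], [0.0, -1.0, -0.0]]
wrist_force: [1.1, 0.8, 0.5]
opening: 47.2
```

```bash
python3 look.py w11
python3 - <<'E'
import pickle; from h import *
f,s=pickle.load(open("pics/w11.pkl","rb"))
cv2.imwrite("pics/w11c.png",cv2.resize(f["pixels"][165:240,205:305,::-1],(800,600),interpolation=cv2.INTER_NEAREST))
E
```

```text
17.75 [453.3 110.2 152.5] jaw 53.2 down [ 1.e-04 -1.e+00 -1.e-04] [-0.5 -0.5 -0.2] 47.0 [  9.  11. 105.  -0.  63. -44.]
```

View pics/w11c.png

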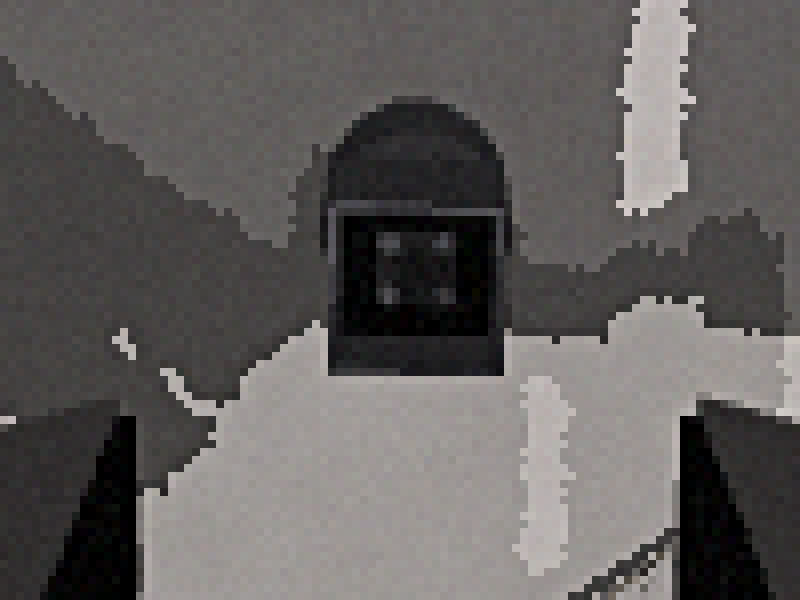

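carry_out(
  deltas=[
    [0,0,0,-0.02,0.02,-0.6,0.5],
    [0,0,0,0,0,-0.8,0.5],
    [0,0,0,0,0,-0.8,0.5],
    [0,0,0,0,0,-0.6,0.5],
    [0,0,0,0,0,-0.4,0.5],
    [0,0,0,0,0,0,0.4],
    [0,0,0,0,0,0,0],
    [0,0,0,0,0,0,0],
  ],
)

```text
clock: 18.75
tool_pos: [452.9, 111.0, 57.1]
ee_rot: [[0.599, 0.001, -0.801], [0.801, 0.0, 0.599], [0.001, -1.0, -0.001]]
wrist_force: [0.1, -0.5, 0.3]
opening: 20.8
```

carry_out(
  deltas=[
    [0,0,0,0,0,0,0],
    [0,0,0,0,0,0,0],
    [0,0,0,0,0,0,0],
    [0,0,0,0,0,0,0],
    [0,0,0,0,0,0.4,0],
    [0,0,0,0,0,1,0],
    [0,0,0,0,0,1,0],
    [0,0,0,0,0,1,0],
  ],
)

```text
clock: 19.75
tool_pos: [452.4, 110.9, 160.1]
ee_rot: [[0.599, 0.0, -0.801], [0.801, 0.0, 0.599], [0.0, -1.0, -0.0]]
wrist_force: [1.2, 0.5, -0.6]
opening: 20.7
```

```bash
python3 look.py w12
```

```text
19.8 [453.8 111.2 163.8] jaw 53.2 down [ 0.0039 -1.     -0.0037] [1.2 0.1 4.3] 20.7 [  9.  11. 105.   0.  64. -44.]
```

View pics/w12.png

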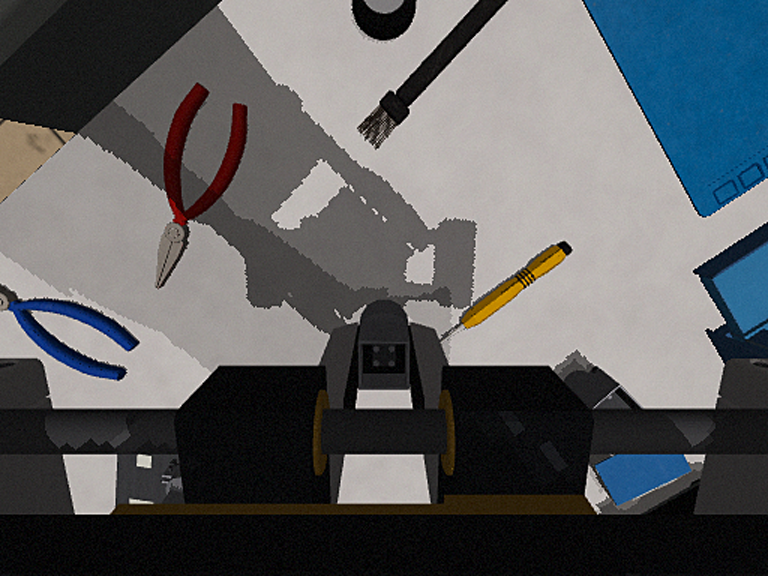

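carry_out(
  deltas=[
    [0,0,-0.2,0.2,-0.7,0,0],
    [0,0,-0.2,0.24,-0.9,0,0],
    [0,0,-0.2,0.24,-0.9,0,0],
    [0,0,-0.2,0.24,-0.9,0,0],
    [0,0,-0.2,0.24,-0.9,0,0],
    [0,0,-0.2,0.24,-0.9,0,0],
    [0,0,-0.2,0.24,-0.9,0,0],
    [0,0,-0.2,0.24,-0.9,0,0],
  ],
)

```text
clock: 20.8
tool_pos: [509.0, -99.9, 158.8]
ee_rot: [[0.724, 0.0, -0.689], [0.689, -0.0, 0.724], [0.0, -1.0, -0.0]]
wrist_force: [-0.2, 0.5, -0.3]
opening: 20.9
```

carry_out(
  deltas=[
    [0,0,-0.18,0.24,-0.9,0,0],
    [0,0,0,0.14,-0.8,0,0],
    [0,0,0,0,0,0,0],
    [0,0,0,0,0,0,0],
    [0,0,0,0,0,0,0],
    [0,0,0,0,0,0,0],
    [0,0,0,0,0,-0.3,0],
    [0,0,0,0,0,0,0],
  ],
)

```text
clock: 21.8
tool_pos: [519.9, -149.8, 148.5]
ee_rot: [[0.737, -0.002, -0.676], [0.676, 0.001, 0.737], [-0.001, -1.0, 0.001]]
wrist_force: [0.0, 0.1, -0.1]
opening: 20.7
```

```bash
python3 look.py w13;python3 - <<'E'
import pickle; from h import *
f,s=pickle.load(open("pics/w13.pkl","rb"))
p=f["pixels"][:,:,::-1]
cv2.imwrite("pics/w13c.png",cv2.resize(p[120:270,190:320],(650,594),interpolation=cv2.INTER_NEAREST))
E
```

```text
21.85 [ 520.2 -149.9  148.9] jaw 42.5 down [-4.e-04 -1.e+00  9.e-04] [0.2 0.1 0.9] 20.6 [-20.  21.  94.   0.  65. -63.]
```

View pics/w13c.png

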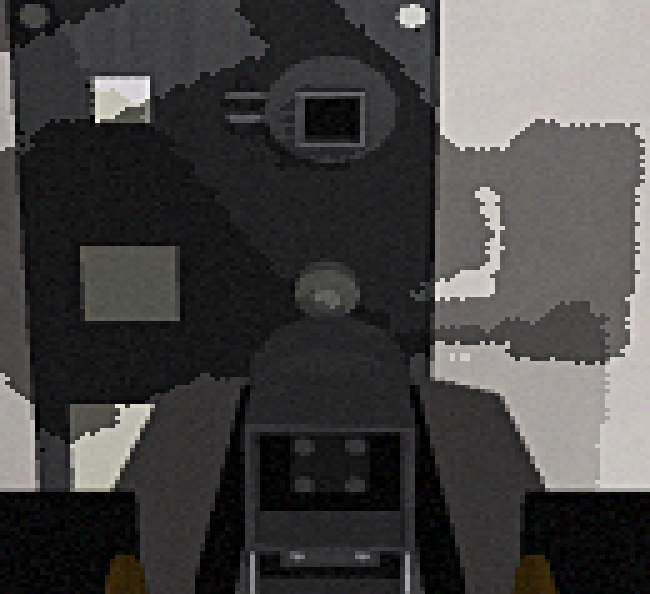

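Run:
```python
import pickle; from h import *
f,s=pickle.load(open("pics/w13.pkl","rb"))
print("held",ray(f,(256.2,242),150.5).round(1),"tip",ray(f,(255.4,195.3),32).round(1),"sq",(ray(f,(190+129/5,120+284/3.96),12)+43*np.array([.737,.676,0])).round(1))
```

```text
held [ 518.1 -148.8  150.5] tip [ 517.8 -149.4   32. ] sq [ 518.2 -150.3   12. ]
```

Within a millimetre of each other; lower and release.

carry_out(
  deltas=[
    [0,0,0,0,0,-0.8,0],
    [0,0,0,0,0,-0.6,0],
    [0,0,0,0,0,-0.35,0],
    [0,0,0,0,0,-0.35,0],
    [0,0,0,0,0,-0.3,0],
    [0,0,0,0,0,-0.2,0],
    [0,0,0,0,0,-0.1,0],
    [0,0,0,0,0,0,0],
  ],
)

```text
clock: 22.85
tool_pos: [520.6, -150.1, 69.0]
ee_rot: [[0.737, 0.001, -0.676], [0.676, -0.0, 0.737], [0.0, -1.0, -0.001]]
wrist_force: [-2.4, 0.4, 3.3]
opening: 20.8
```

carry_out(
  deltas=[
    [0,0,0,0,0,0,0.5],
    [0,0,0,0,0,0,0.6],
    [0,0,0,0,0,0,0.6],
    [0,0,0,0,0,0.4,0.6],
    [0,0,0,0,0,0.6,0.6],
    [0,0,0,0,0,0.8,0.6],
    [0,0,0,0,0,0.8,0.6],
    [0,0,0,0,0,0.4,0.6],
  ],
)

```text
clock: 23.85
tool_pos: [520.8, -150.2, 160.8]
ee_rot: [[0.737, 0.003, -0.676], [0.676, -0.001, 0.737], [0.001, -1.0, -0.002]]
wrist_force: [0.5, -0.7, -0.5]
opening: 56.0
```

```bash
python3 look.py w14
```

```text
23.9 [ 521.1 -150.3  161.5] jaw 42.5 down [ 0.0017 -1.     -0.0032] [0.4 0.3 1.6] 56.8 [-20.  20.  93.  -0.  67. -63.]
```

View pics/w14.png

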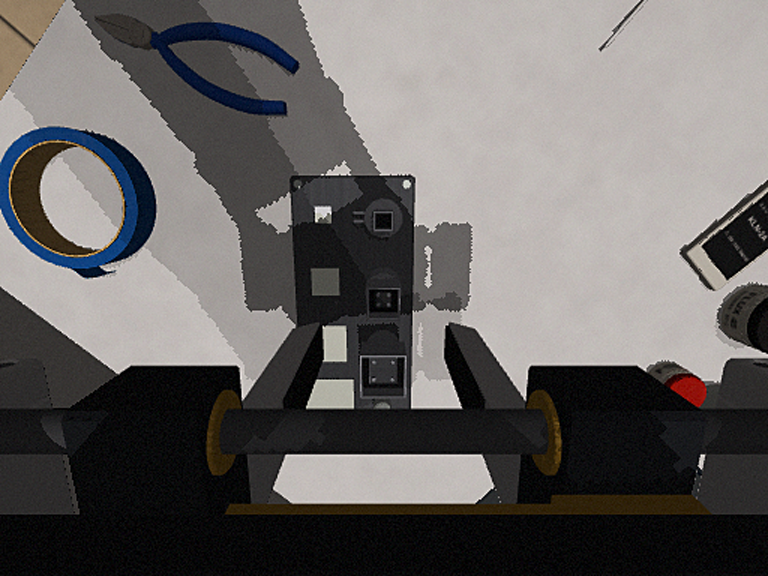

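carry_out(
  deltas=[
    [0,0,-0.4,0.1,0.6,0,0.7],
    [0,0,-0.4,0.25,0.8,0,0.8],
    [0,0,-0.4,0.25,0.8,0,0.8],
    [0,0,-0.4,0.25,0.8,0,0.8],
    [0,0,-0.4,0.25,0.8,0,0.8],
    [0,0,-0.4,0.25,0.8,0,0.8],
    [0,0,-0.4,0.25,0.8,0,0.8],
    [0,0,-0.4,0.25,0.8,0,0.8],
  ],
)

```text
clock: 24.9
tool_pos: [575.9, 36.8, 158.1]
ee_rot: [[0.919, -0.001, -0.395], [0.395, -0.0, 0.919], [-0.001, -1.0, 0.0]]
wrist_force: [0.1, -0.5, 0.4]
opening: 75.4
```

carry_out(
  deltas=[
    [0,0,-0.4,0.25,0.8,0,0.8],
    [0,0,-0.4,0.25,0.8,0,0.8],
    [0,0,-0.4,0.25,0.8,0,0.8],
    [0,0,-0.4,0.25,0.8,0,0.8],
    [0,0,-0.3,0.25,0.8,0,0.8],
    [0,0,-0.1,0.15,0.99,-0.1,0.8],
    [0,0,0,0,0,-0.1,0.8],
    [0,0,0,0,0,0,0.8],
  ],
)

```text
clock: 25.9
tool_pos: [617.5, 185.0, 151.8]
ee_rot: [[0.98, -0.001, -0.197], [0.197, -0.0, 0.98], [-0.001, -1.0, -0.0]]
wrist_force: [-0.1, -0.2, -0.3]
opening: 75.3
```

```bash
python3 look.py w15
```

```text
25.95 [617.7 184.8 152.2] jaw 11.3 down [-6.e-04 -1.e+00 -2.e-04] [ 0.5 -0.1 -0.5] 75.1 [13. 33. 75. -0. 72.  2.]
```

View pics/w15.png

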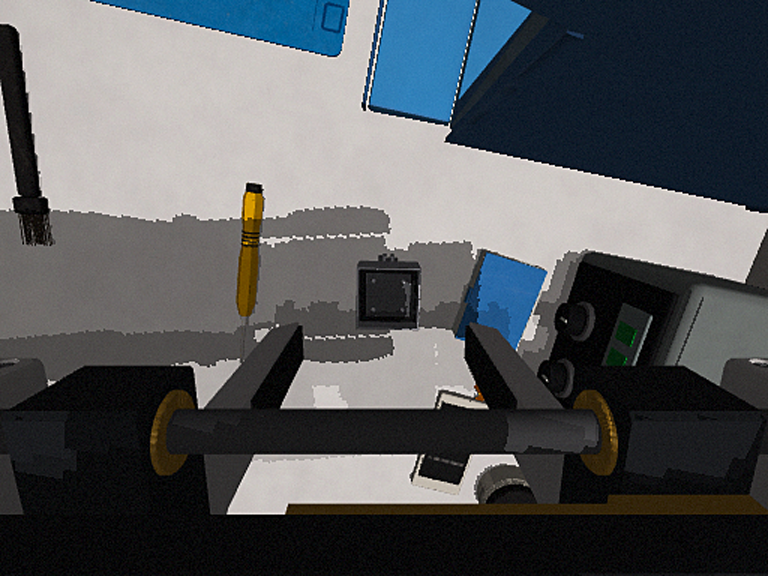

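Run:
```python
import pickle; from h import *
f,s=pickle.load(open("pics/w15.pkl","rb"))
for z in (30,60,100,130): print(z,ray(f,(560/1.5,320/1.5),z).round(0),ray(f,(545/1.5,375/1.5),z).round(0),ray(f,(585/1.5,252/1.5),z).round(0))
print("box",ray(f,(485/1.5,250/1.5),20).round(0),ray(f,(455/1.5,333/1.5),20).round(0))
p=f["pixels"][:,:,::-1]
cv2.imwrite("pics/w15c.png",cv2.resize(p[160:230,220:300],(800,700)[0:2],interpolation=cv2.INTER_NEAREST)[:600])
t=pickle.load(open("pics/top0.pkl","rb"));s0=pickle.load(open("pics/side0.pkl","rb"))
cv2.imwrite("pics/st.png",cv2.resize(t["pixels"][55:145,145:265,::-1],(800,600)))
```

```text
30 [742. 189.  30.] [744. 147.  30.] [745. 239.  30.]
60 [727. 196.  60.] [729. 158.  60.] [729. 240.  60.]
100 [707. 205. 100.] [708. 173. 100.] [709. 242. 100.]
130 [692. 212. 130.] [693. 185. 130.] [693. 244. 130.]
box [680. 226.  20.] [674. 162.  20.]
```

View pics/w15c.png

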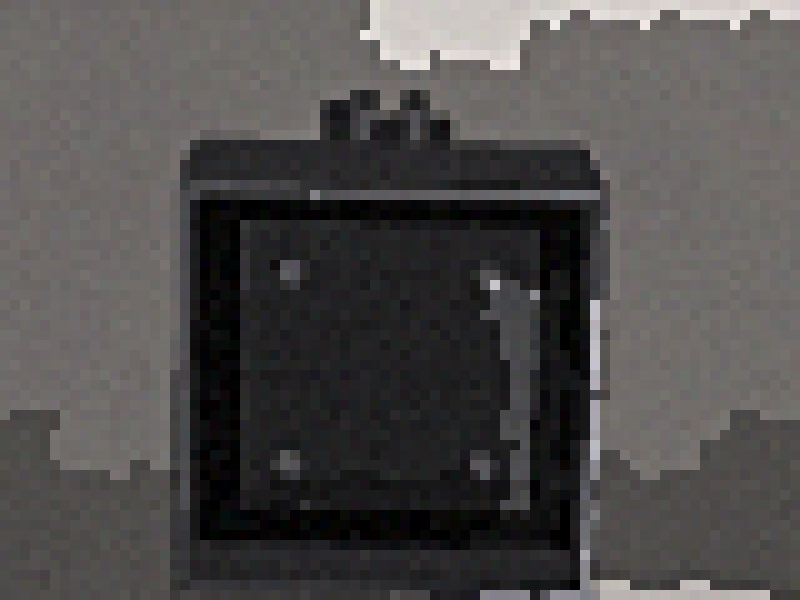

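View pics/st.png

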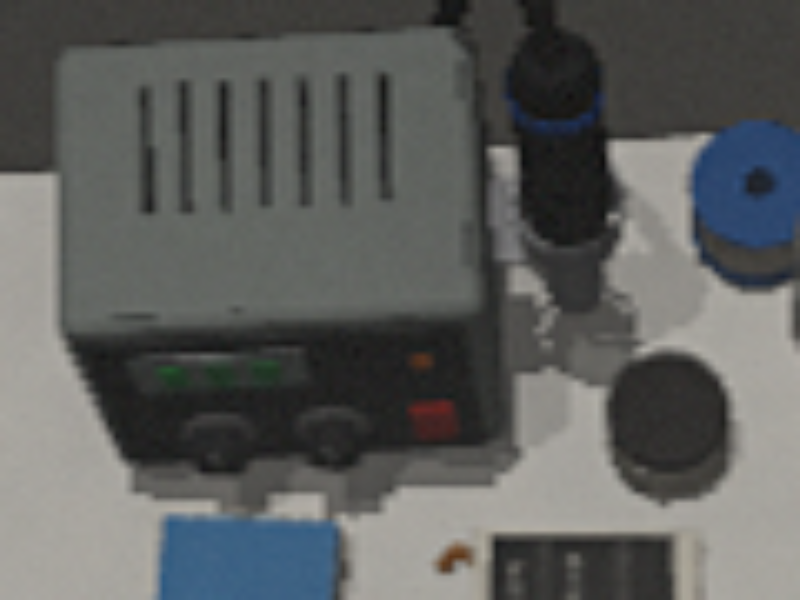

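Run:
```python
import pickle; from h import *
f,s=pickle.load(open("pics/w15.pkl","rb"))
sq(f,np.array([(185,187),(603,190),(590,592),(178,588)])/10+[220,160]); print(s["tool_pos"])
```

```text
centre [618.5 187.8  58. ] sides [38.6 39.1 39.4 39. ] ang mod90 10.5 [10.9 10.7 10.8  9.5]
[617.71514607 184.78015222 152.20795935]
```

carry_out(
  deltas=[
    [0,0,-0.1,0.01,0.05,-0.4,0.65],
    [0,0,0,0,0,-0.8,0.65],
    [0,0,0,0,0,-0.8,0.65],
    [0,0,0,0,0,-0.6,0.65],
    [0,0,0,0,0,-0.5,0.65],
    [0,0,0,0,0,-0.1,0.6],
    [0,0,0,0,0,0,0],
    [0,0,0,0,0,0,0],
  ],
)

```text
clock: 26.95
tool_pos: [618.5, 187.3, 57.3]
ee_rot: [[0.982, 0.001, -0.186], [0.186, 0.0, 0.982], [0.001, -1.0, 0.0]]
wrist_force: [-0.6, 0.1, 0.5]
opening: 39.8
```

carry_out(
  deltas=[
    [0,0,0,0,0,0,0],
    [0,0,0,0,0,0,0],
    [0,0,0,0,0,0,0],
    [0,0,0,0,0,0,0],
    [0,0,0,0,0,0.4,0],
    [0,0,0,0,0,1,0],
    [0,0,0,0,0,1,0],
    [0,0,0,0,0,1,0],
  ],
)

```text
clock: 27.95
tool_pos: [618.0, 187.1, 160.0]
ee_rot: [[0.982, -0.0, -0.186], [0.186, -0.0, 0.982], [-0.0, -1.0, -0.0]]
wrist_force: [-0.7, -0.7, -0.8]
opening: 39.5
```

```bash
python3 look.py w16
```

```text
28.0 [619.3 187.4 164.4] jaw 10.7 down [ 5.6e-03 -1.0e+00  3.0e-04] [0.4 0.2 2.9] 39.6 [14. 33. 74. -0. 73.  3.]
```

View pics/w16.png

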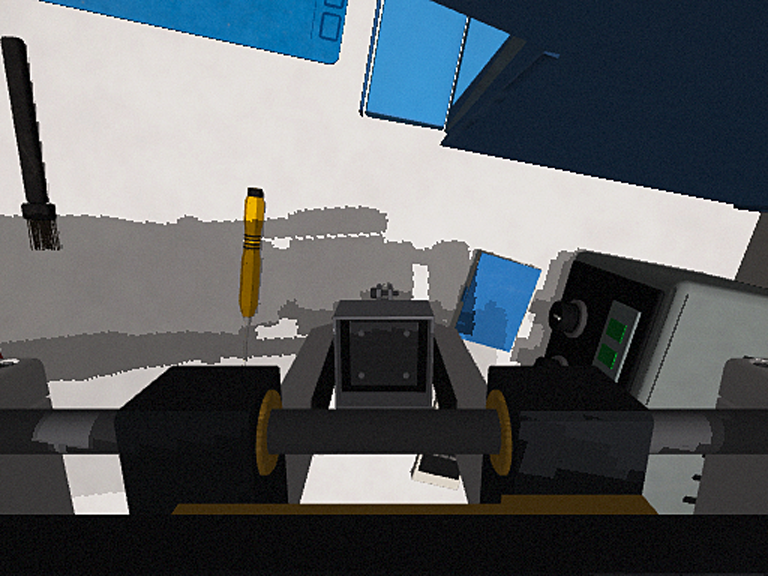

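carry_out(
  deltas=[
    [0,0,0.4,-0.07,-0.6,0,0],
    [0,0,0.4,-0.07,-0.9,0,0],
    [0,0,0.4,-0.07,-0.9,0,0],
    [0,0,0.4,-0.07,-0.9,0,0],
    [0,0,0.4,-0.07,-0.9,0,0],
    [0,0,0.4,-0.07,-0.9,0,0],
    [0,0,0.4,-0.07,-0.9,0,0],
    [0,0,0.4,-0.07,-0.9,0,0],
  ],
)

```text
clock: 29.0
tool_pos: [601.1, -20.7, 158.5]
ee_rot: [[0.866, -0.0, -0.5], [0.5, -0.0, 0.866], [-0.0, -1.0, 0.0]]
wrist_force: [-0.6, -1.1, -0.2]
opening: 39.8
```

carry_out(
  deltas=[
    [0,0,0.4,-0.07,-0.9,0,0],
    [0,0,0.4,-0.07,-0.9,0,0],
    [0,0,0.4,-0.07,-0.9,0,0],
    [0,0,0.4,-0.07,-0.9,0,0],
    [0,0,0.4,-0.07,-0.9,0,0],
    [0,0,0.1,-0.07,-0.9,0,0],
    [0,0,0,-0.07,-0.9,0,0],
    [0,0,0,0,-0.48,0,0],
  ],
)

```text
clock: 30.0
tool_pos: [586.4, -224.3, 158.4]
ee_rot: [[0.737, -0.0, -0.675], [0.675, 0.0, 0.737], [-0.0, -1.0, 0.0]]
wrist_force: [-0.1, 1.5, 0.3]
opening: 39.7
```

carry_out(
  deltas=[
    [0,0,0,0,0,0,0],
    [0,0,0,0,0,0,0],
    [0,0,0,0,0,0,0],
    [0,0,0,0,0,0,0],
    [0,0,0,0,0,0,0],
    [0,0,0,0,0,0,0],
    [0,0,0,0,0,0,0],
    [0,0,0,0,0,0,0],
  ],
)

```text
clock: 31.0
tool_pos: [586.6, -223.2, 158.4]
ee_rot: [[0.737, -0.0, -0.676], [0.676, -0.0, 0.737], [-0.0, -1.0, -0.0]]
wrist_force: [1.1, 0.6, -0.5]
opening: 39.8
```

```bash
python3 look.py w17;python3 - <<'E'
import pickle; from h import *
f,s=pickle.load(open("pics/w17.pkl","rb"))
p=f["pixels"][:,:,::-1]
cv2.imwrite("pics/w17c.png",cv2.resize(p[120:270,190:320],(520,600),interpolation=cv2.INTER_NEAREST))
print("held",ray(f,(256,242),160).round(1))
E
```

```text
31.05 [ 586.6 -223.2  158.4] jaw 42.5 down [-0.e+00 -1.e+00  1.e-04] [-0.4  0.5 -0.1] 39.4 [-24.  31.  78.   0.  71. -67.]
held [ 584.8 -222.5  160. ]
```

View pics/w17c.png

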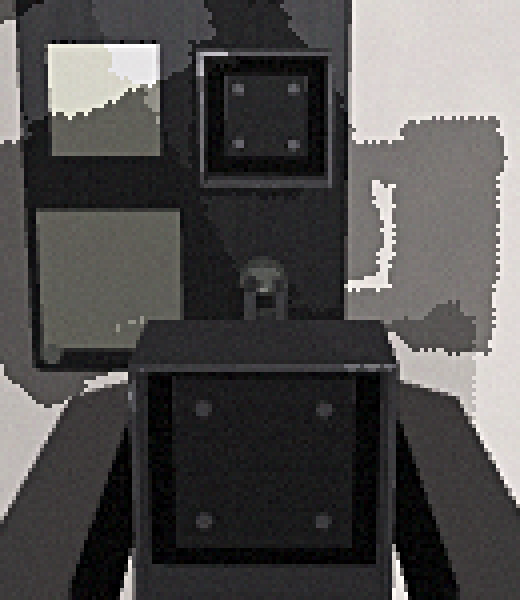

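View pics/w17.png

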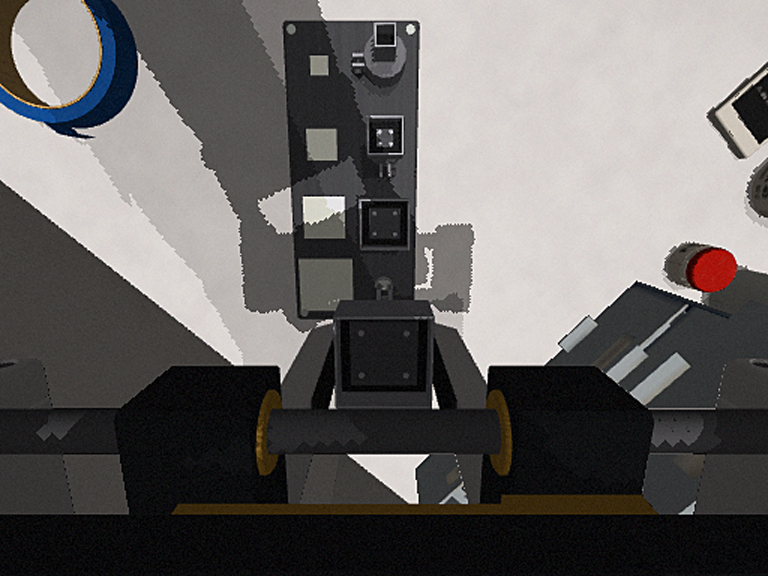

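Run:
```python
import pickle; from h import *
f,s=pickle.load(open("pics/w17.pkl","rb"))
print("sq",(ray(f,(190+109.5/4,120+277.5/4),12)+43*np.array([.737,.676,0])).round(1))
t=pickle.load(open("pics/top0.pkl","rb"))
def tri(a,b):
    P=[c["K"]@np.c_[c["R"],c["t"]] for c in(t,f)]
    X=cv2.triangulatePoints(P[0],P[1],np.array(a,float)/1.5,np.array(b,float)/1.5); X=(X[:3]/X[3]).ravel()
    return np.round(X), proj(t,X)*1.5-a, proj(f,X)*1.5-b
cv2.imwrite("pics/cab.png",cv2.resize(t["pixels"][75:140,285:415,::-1],(800,400)))
for z in (0,50,100,130): print(z,ray(f,(560/1.5,350/1.5),z).round(0),ray(f,(418/1.5,460/1.5),z).round(0))
```

```text
sq [ 585.1 -223.3   12. ]
0 [ 730. -169.    0.] [ 716. -321.    0.]
50 [ 700. -169.   50.] [ 688. -297.   50.]
100 [ 669. -170.  100.] [ 659. -274.  100.]
130 [ 651. -171.  130.] [ 642. -260.  130.]
```

View pics/cab.png

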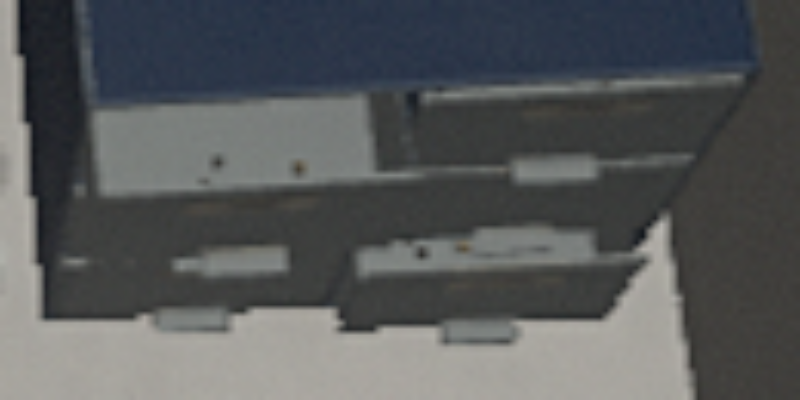

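carry_out(
  deltas=[
    [0,0,0,0,-0.01,-0.8,0],
    [0,0,0,0,0,-0.8,0],
    [0,0,0,0,0,-0.4,0],
    [0,0,0,0,0,-0.35,0],
    [0,0,0,0,0,-0.35,0],
    [0,0,0,0,0,-0.2,0],
    [0,0,0,0,0,-0.1,0],
    [0,0,0,0,0,0,0],
  ],
)

```text
clock: 32.05
tool_pos: [587.0, -223.6, 69.0]
ee_rot: [[0.737, 0.001, -0.676], [0.676, -0.0, 0.737], [0.0, -1.0, -0.001]]
wrist_force: [-0.3, 0.5, 2.2]
opening: 39.5
```

carry_out(
  deltas=[
    [0,0,0,0,0,0,0.5],
    [0,0,0,0,0,0,0.6],
    [0,0,0,0,0,0,0.65],
    [0,0,0,0,0,0.4,0.65],
    [0,0,0,0,0,0.6,0.65],
    [0,0,0,0,0,0.8,0.65],
    [0,0,0,0,0,0.8,0.65],
    [0,0,0,0,0,0.4,0.65],
  ],
)

```text
clock: 33.05
tool_pos: [587.1, -223.8, 161.0]
ee_rot: [[0.737, 0.003, -0.676], [0.676, -0.001, 0.737], [0.001, -1.0, -0.003]]
wrist_force: [0.3, 0.1, -0.5]
opening: 60.9
```

carry_out(
  deltas=[
    [0,0,0,-0.8,0.6,0.2,0.65],
    [0,0,0,-0.8,0.6,0.2,0.65],
    [0,0,0,-0.8,0.6,0.2,0.65],
    [0,0,0,-0.8,0.8,0,0.65],
    [0,0,0,0,0.8,0,0.65],
    [0,0,0,0,0.8,0,0.65],
    [0,0,0,0,0,0,0.65],
    [0,0,0,0,0,0,0.65],
  ],
)

```text
clock: 34.05
tool_pos: [490.7, -98.0, 176.6]
ee_rot: [[0.737, 0.0, -0.676], [0.676, -0.0, 0.737], [0.0, -1.0, -0.0]]
wrist_force: [0.1, 0.4, 0.4]
opening: 60.9
```

```bash
python3 look.py w18;python3 - <<'E'
from h import *
from bench import ctrl
import pickle
o=[]
for n in("top","side"):
    f=ctrl.grab_frame(n); pickle.dump(f,open(f"pics/{n}9.pkl","wb"))
    p=f["pixels"][:,:,::-1]
    o.append(cv2.resize(p[150:260,285:395] if n=="top" else p[140:195,220:315],(400,400) if n=="top" else (400,232),interpolation=cv2.INTER_CUBIC))
o[1]=np.vstack([o[1],np.zeros((168,400,3),np.uint8)])
cv2.imwrite("pics/fin.png",np.hstack(o))
E
```

```text
34.1 [490.7 -98.2 176.5] jaw 42.5 down [-1.e-04 -1.e+00 -1.e-04] [-0.2  0.2 -0.2] 61.0 [-16.  14.  99.  -0.  67. -58.]
```

View pics/w18.png

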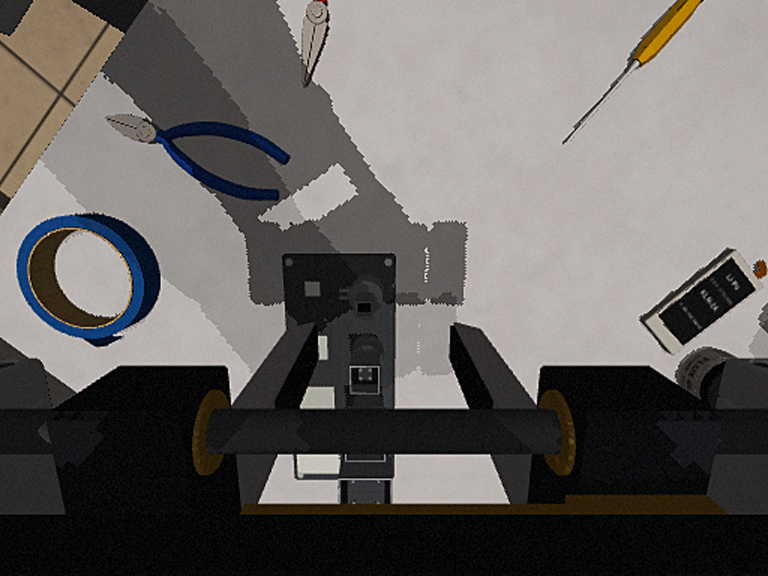

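View pics/fin.png

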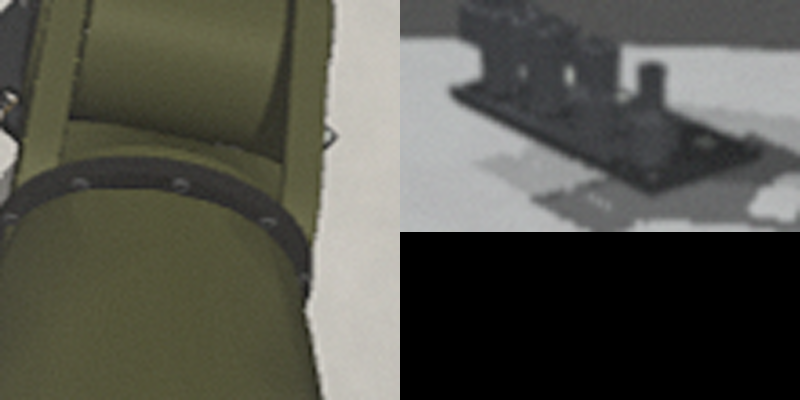

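carry_out(
  deltas=[
    [0,0,0,0,0.8,0.3,0.65],
    [0,0,0,0,0.9,0.3,0.65],
    [0,0,0,0,0.9,0.3,0.65],
    [0,0,0,0,0.9,0,0.65],
    [0,0,0,0,0.9,0,0.65],
    [0,0,0,0,0.9,0,0.65],
    [0,0,0,0,0.9,0,0.65],
    [0,0,0,0,0.5,0,0.65],
  ],
)

```text
clock: 35.2
tool_pos: [490.7, 104.1, 203.4]
ee_rot: [[0.737, -0.0, -0.676], [0.676, -0.0, 0.737], [-0.0, -1.0, 0.0]]
wrist_force: [0.2, -0.0, 0.3]
opening: 61.3
```

carry_out(
  deltas=[
    [0,0,0,0,0,0,0.65],
    [0,0,0,0,0,0,0.65],
    [0,0,0,0,0,0,0.65],
    [0,0,0,0,0,0,0.65],
    [0,0,0,0,0,0,0.65],
    [0,0,0,0,0,0,0.65],
    [0,0,0,0,0,0,0.65],
    [0,0,0,0,0,0,0.65],
  ],
)

```text
clock: 36.2
tool_pos: [490.6, 103.5, 203.4]
ee_rot: [[0.737, -0.0, -0.676], [0.676, -0.0, 0.737], [-0.0, -1.0, 0.0]]
wrist_force: [-0.1, -0.6, 0.3]
opening: 61.0
```

Run:
```python
from h import *
from bench import ctrl
o=[]
for n in("top","side"):
    f=ctrl.grab_frame(n); p=f["pixels"][:,:,::-1].copy()
    if n=="top":
        for z,c in((70,(0,0,255)),):
            for P in((487.8,-113.3),(521.5,-149.8),(555.6,-186.4),(589.3,-223)):
                print(proj(f,[*P,70]).round(1))
        o.append(cv2.resize(p[155:255,285:385],(400,400),interpolation=cv2.INTER_CUBIC))
    else:
        for P in((487.8,-113.3),(521.5,-149.8),(555.6,-186.4),(589.3,-223)): print("side",[proj(f,[*P,z]).round(1) for z in(12,70)])
        o.append(cv2.resize(p[135:195,220:320],(400,240),interpolation=cv2.INTER_CUBIC))
o[1]=np.vstack([o[1],np.zeros((160,400,3),np.uint8)])
cv2.imwrite("pics/fin2.png",np.hstack(o)); s=ctrl.read_state(); print(s["clock"],s["wrist_force"],s["tool_pos"])
```

```text
[312.6 214. ]
[326.9 198.8]
[341.1 183.7]
[355.  169.1]
side [array([277.6, 176.6]), array([278.4, 154.5])]
side [array([265. , 170.8]), array([265.4, 149.3])]
side [array([253. , 165.4]), array([253.1, 144.5])]
side [array([242. , 160.3]), array([241.8, 140. ])]
36.3 [-0.8615601  -0.10906939  0.79092574] [490.65840091 103.48438429 203.44220478]
```

View pics/fin2.png

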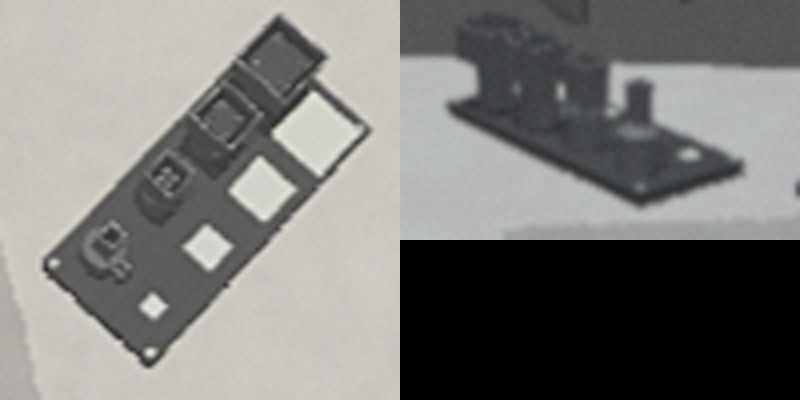

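```bash
python3 -c "
from bench import ctrl; print(ctrl.sign_off())"
```

```text
the job is handed in; nothing more can be done
None
```

All four nozzles are on the stand, each over the post with its own size of square (12, 21, 30, 40). They are upright, down on the plate and released. I gripped each one by the hood, and handed the job in at about 36 s of the 106 s allowed.

**Final checks:** In the last top view, the hood tops lie within about 1 px (roughly 2 mm) of where they should be for fully seated nozzles. The side view agreed by eye for the two end nozzles and showed all four standing upright. At every placing the tool stopped at the seated height, about 69 mm, with no more than about 5 N on the wrist. The arm was clear of everything when I handed in.

**Disagreements:** The wrist camera put the posts about 2–3 mm away from where the top camera did. For the first post I aimed between the two. For the others I lined up the held nozzle and the post in the same wrist picture. The placing forces stayed low, and no check failed.

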